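# Fill the dowel feeder's hopper from pouring scoops

### The job

Get the dowel feeder ready to run: drop the empty hopper into the feeder's pocket so that it sits fully home, and swing the red-gripped locking lever fully shut over its foot. Then, for each scoop with dowel pins in it, rest the lip of its spout just inside the hopper's mouth while the scoop is still level, and only then tip it up so that every pin slides in and none falls on the bench or mat. Finish with all the pins in the locked hopper and all the scoops standing level on the green mat, and leave the glue bottle and tape roll alone.

Things in the scene. Friction and masses are not known exactly. Their poses are not given: they have to be found in the camera images.
- feeder: the dowel feeder, fixed: blue base 250 x 170 mm, 18 mm high, with a grey drive housing 88 mm high at its +x end. Origin on the bench right under the centre of the hopper pocket; +x points from the pocket to the housing, +y to the lever's side, z up. The pocket: floor 18 mm over the bench, 90 mm (x) by 118 mm (y), 3 mm larger on each side than the hopper's foot, walls 14 mm high, open above
- lever (a joint): angle of the locking lever (rad) about an upright hinge: 0 is fully shut, with its tongue over the hopper's foot; grows as it opens outward (its grip swings to feeder +y), to 1.1. It starts open between 0.75 and 1.0 and stays where it is left (about 1.2 N at the grip moves it)
- lever_knob (a point): middle of the lever's red upright round grip (20 mm in diameter, from 42 to 82 mm over the bench), 131 mm from the hinge axis, which stands at feeder x = 58, y = 66 mm. With the lever shut the grip is at feeder x = -73, y = 66 mm, 33 mm clear of the hopper's body; the steel arm under it is 16 mm wide
- hopper: the loose empty hopper, 137 mm tall, 0.4 kg: black foot 84 (x) x 112 (y) x 12 mm, clear square body 80 mm wide above it up to 107 mm, and an orange square neck 60 mm wide (grip this; faces parallel to x and y). Origin at the centre of the foot's underside, z up. It sits in the pocket with its x along the feeder's x, either way round; the lever's tongue passes 4 mm over the seated foot
- hopper_mouth (a point): centre of the hopper's square mouth (54 mm wide inside, 3 mm rim), at the top of the orange neck, which runs from 107 to 137 mm over the hopper's underside
- mat: the flat green mat, 310 (x) x 260 (y) x 3 mm, fixed to the bench; origin at the centre of its underside
- scoop_a: pouring scoop, 0.15 kg: aluminium trough 36 mm wide inside, 41 outside, on feet, open at the spout; +x points to the spout, z up; origin under the trough's middle, level with the feet's underside. Trough from x = -48 to 45 mm, floor underside at z = 14, top at 17, walls to 43 mm. Feet at x = 10 and -45 mm. Holds none, one or two pins lengthwise, which slide once it is tipped past about 36 degrees
- tip_a (a point): tip of scoop_a's lip, on its centre line: x = 54, z = 5 mm in the scoop's frame. The lip is 41 mm wide: the last 14 mm of the floor, bent down 45 degrees from x = 45 mm, so that a level scoop can rest its floor on a rim with the lip hanging inside
- grip_a (a point): where to grip scoop_a's handle: x = -72, z = 45 mm in the scoop's frame. The wooden handle runs from x = -58 to -143 mm, 24 mm wide (y, grip it across this), 18 mm tall, centre line at z = 45 mm
- scoop_b: pouring scoop like scoop_a
- tip_b (a point): tip of scoop_b's lip, on its centre line: x = 54, z = 5 mm in the scoop's frame
- grip_b (a point): where to grip scoop_b's handle: x = -72, z = 45 mm in the scoop's frame
- scoop_c: pouring scoop like scoop_a
- tip_c (a point): tip of scoop_c's lip, on its centre line: x = 54, z = 5 mm in the scoop's frame
- grip_c (a point): where to grip scoop_c's handle: x = -72, z = 45 mm in the scoop's frame
- pin_a1: beech dowel pin, 16 mm in diameter and 60 mm long, 10 g, may be absent; starts lying in scoop_a; origin at its centre, x along its length
- pin_a2: beech dowel pin, 16 mm in diameter and 60 mm long, 10 g, may be absent; starts lying in scoop_a; origin at its centre, x along its length
- pin_b1: beech dowel pin, 16 mm in diameter and 60 mm long, 10 g, may be absent; starts lying in scoop_b; origin at its centre, x along its length
- pin_b2: beech dowel pin, 16 mm in diameter and 60 mm long, 10 g, may be absent; starts lying in scoop_b; origin at its centre, x along its length
- pin_c1: beech dowel pin, 16 mm in diameter and 60 mm long, 10 g, may be absent; starts lying in scoop_c; origin at its centre, x along its length
- pin_c2: beech dowel pin, 16 mm in diameter and 60 mm long, 10 g, may be absent; starts lying in scoop_c; origin at its centre, x along its length
- glue: yellow glue bottle, 60 mm in diameter, 150 mm tall, a bystander; origin under its centre
- tape: roll of masking tape lying flat, 100 mm in diameter, 36 mm high, a bystander; origin under its centre
Not all that is in view belongs to the job. There is more than one size of the hopper; the one meant has the size given above.

How it is judged:
On the way, in this order (a step that is already met when the one before it is completed fails the run):
1. the hopper sits fully home in the pocket while the lever is still open (horizontal distance between hopper and feeder below 0.008 m and z of hopper in the frame of feeder below 0.0215 m and angle between hopper's own z axis and vertical below 0.05 rad and angle between the x axis of hopper and the x axis of feeder, either way round below 0.12 rad and value of joint lever above 0.3 rad), for 0.2 s.
2. the lever is swung fully shut over the seated hopper's foot (horizontal distance between hopper and feeder below 0.008 m and z of hopper in the frame of feeder below 0.0215 m and angle between hopper's own z axis and vertical below 0.05 rad and angle between the x axis of hopper and the x axis of feeder, either way round below 0.12 rad and value of joint lever below 0.09 rad), for 0.2 s.
3. the first pins slide into the locked hopper (((x of pin_a1 in the frame of hopper between -0.04 and 0.04 m and y of pin_a1 in the frame of hopper between -0.04 and 0.04 m and z of pin_a1 in the frame of hopper between 0.005 and 0.11 m) or (x of pin_a2 in the frame of hopper between -0.04 and 0.04 m and y of pin_a2 in the frame of hopper between -0.04 and 0.04 m and z of pin_a2 in the frame of hopper between 0.005 and 0.11 m) or (x of pin_b1 in the frame of hopper between -0.04 and 0.04 m and y of pin_b1 in the frame of hopper between -0.04 and 0.04 m and z of pin_b1 in the frame of hopper between 0.005 and 0.11 m) or (x of pin_b2 in the frame of hopper between -0.04 and 0.04 m and y of pin_b2 in the frame of hopper between -0.04 and 0.04 m and z of pin_b2 in the frame of hopper between 0.005 and 0.11 m) or (x of pin_c1 in the frame of hopper between -0.04 and 0.04 m and y of pin_c1 in the frame of hopper between -0.04 and 0.04 m and z of pin_c1 in the frame of hopper between 0.005 and 0.11 m) or (x of pin_c2 in the frame of hopper between -0.04 and 0.04 m and y of pin_c2 in the frame of hopper between -0.04 and 0.04 m and z of pin_c2 in the frame of hopper between 0.005 and 0.11 m))), for 0.1 s.
At the end, for the whole second after the job is handed in: Every pin is in the hopper, below its mouth; the hopper is upright and fully home in the pocket (within 8 mm, 3 mm in height, 7 degrees in yaw); the lever is shut to within 0.09 rad; every scoop stands level (within 7 degrees) and at rest on the mat, the middle of its trough over the mat (all of step 2 and x of pin_a1 in the frame of hopper between -0.04 and 0.04 m and y of pin_a1 in the frame of hopper between -0.04 and 0.04 m and z of pin_a1 in the frame of hopper between 0.005 and 0.11 m and x of pin_a2 in the frame of hopper between -0.04 and 0.04 m and y of pin_a2 in the frame of hopper between -0.04 and 0.04 m and z of pin_a2 in the frame of hopper between 0.005 and 0.11 m and x of pin_b1 in the frame of hopper between -0.04 and 0.04 m and y of pin_b1 in the frame of hopper between -0.04 and 0.04 m and z of pin_b1 in the frame of hopper between 0.005 and 0.11 m and x of pin_b2 in the frame of hopper between -0.04 and 0.04 m and y of pin_b2 in the frame of hopper between -0.04 and 0.04 m and z of pin_b2 in the frame of hopper between 0.005 and 0.11 m and x of pin_c1 in the frame of hopper between -0.04 and 0.04 m and y of pin_c1 in the frame of hopper between -0.04 and 0.04 m and z of pin_c1 in the frame of hopper between 0.005 and 0.11 m and x of pin_c2 in the frame of hopper between -0.04 and 0.04 m and y of pin_c2 in the frame of hopper between -0.04 and 0.04 m and z of pin_c2 in the frame of hopper between 0.005 and 0.11 m and x of scoop_a in the frame of mat between -0.16 and 0.16 m and y of scoop_a in the frame of mat between -0.135 and 0.135 m and z of each of scoop_a, scoop_b, scoop_c in the frame of mat below 0.008 m and angle between each of scoop_a, scoop_b, scoop_c's own z axis and vertical below 0.12 rad and linear speed of each of scoop_a, scoop_b, scoop_c below 0.03 m/s and x of scoop_b in the frame of mat between -0.16 and 0.16 m and y of scoop_b in the frame of mat between -0.135 and 0.135 m and x of scoop_c in the frame of mat between -0.16 and 0.16 m and y of scoop_c in the frame of mat between -0.135 and 0.135 m); the robot touches nothing.
It fails at once if scoop a is tipped by more than 20 degrees with a pin in it while the tip of its lip is not inside the hopper's mouth (angle between scoop_a's own z axis and vertical above 0.35 rad and (distance between scoop_a and pin_a1 below 0.05 m or distance between scoop_a and pin_a2 below 0.05 m) and not (horizontal distance between tip_a and hopper_mouth below 0.03 m and z of tip_a in the frame of hopper_mouth below 0.001 m)).
It fails at once if scoop b is tipped by more than 20 degrees with a pin in it while the tip of its lip is not inside the hopper's mouth (angle between scoop_b's own z axis and vertical above 0.35 rad and (distance between scoop_b and pin_b1 below 0.05 m or distance between scoop_b and pin_b2 below 0.05 m) and not (horizontal distance between tip_b and hopper_mouth below 0.03 m and z of tip_b in the frame of hopper_mouth below 0.001 m)).
It fails at once if scoop c is tipped by more than 20 degrees with a pin in it while the tip of its lip is not inside the hopper's mouth (angle between scoop_c's own z axis and vertical above 0.35 rad and (distance between scoop_c and pin_c1 below 0.05 m or distance between scoop_c and pin_c2 below 0.05 m) and not (horizontal distance between tip_c and hopper_mouth below 0.03 m and z of tip_c in the frame of hopper_mouth below 0.001 m)).
It fails at once if a dowel pin falls onto the bench or the mat (height (world z) of any of pin_a1, pin_a2, pin_b1, pin_b2, pin_c1, pin_c2 below 0.0135 m).
It fails at once if the glue bottle or the tape roll is pushed more than 3 cm or knocked over (distance of any of glue, tape from where it was at the start of the episode above 0.03 m or angle between glue's own z axis and vertical above 0.5 rad).
Of pin_a1, pin_a2, pin_b1, pin_b2, pin_c1, pin_c2 only 3 to 6 are there at a start; the rules pass over those that are not, and their reading is None.
At some moment in a run one of scoop_a, scoop_b, scoop_c, hopper may be knocked a few centimetres aside while the robot is not near it.
It also fails if it takes over 210 s, if anything falls off the work surface, if the arm or the gripper's body presses on something with over 40 N, if the wrist force passes 120 N, or if a joint passes its speed limit or range.

### The arm

A 7-joint arm with a two-finger parallel gripper is mounted at the origin on the work surface. World frame = base frame: x ahead of the robot, y to its left, z up, the work surface at z = 0. Lengths are in m, angles in rad, forces in N, time in s.
With the tool pointing down it reaches from about 0.425 to 0.925 m from the base axis. Payload 6.8 kg.
Tool frame: the origin (TCP) lies at the very end of the fingers, on their centre line; the grasp point (between the pads) lies 19 mm behind it (bot.grasp_offset is the distance from the TCP to the grasp point, in m); z points along the fingers, y is the direction in which the jaws open and shut (so a half turn about z gives the same grasp; the last joint's range is limited). The gripper opens to 85 mm and grips with 20 to 120 N. Pads are 22 mm wide; open, the fingers measure 114 mm over their backs; the gripper's body (76 mm by 85 mm) begins 54 mm behind the grasp point. The pads swing forward as they close: fully open they stand 13 mm farther back than shut.
Start: joints at [1.195, 0.477, 0.022, 1.555, -0.011, 1.109, -0.083], TCP at [0.179, -0.651, 0.231] pointing down, gripper open.
Joint ranges: [-2.96, 2.96], [-0.34, 2.1], [-1.41, 1.46], [0.24, 2.44], [-1.37, 4.51], [0.17, 1.92], [-2.96, 2.96]. Speed limits (rad/s): [2.39, 2.39, 3.14, 3.14, 3.14, 3.14, 3.14].

### API

Orientations are given as a unit quaternion [w, x, y, z].
In Python, from station import monitor, cams, bot, finder gives the robot as it stands.
- The arm moves only by the tool jog_arm, never from a script. Its argument "plan" is a list of rows, each an object of numbers: "x", "y", "z": the shift along the tool's x, y, z as a fraction of full scale; "wx", "wy", "wz": the turn, a rotation vector about the tool's x, y, z as a fraction of full scale. A call has 1 to 12 rows; each row is the pose to reach, as a shift and turn from the pose measured when the call began, along the tool's axes at that moment, turning the shorter way round; what a row does not reach only later rows make up. Full scale, the value 1, is 20 cm for a shift and 180 degrees for a turn. A row lasts 1/12 s, in which the tool goes at most 41.7 mm and 7.16 degrees, less where a joint would pass 70% of its speed; a pose out of reach is approached as far as the arm can. A call with a number of a shift or a turn outside -1 to 1 is refused whole. A call with a gripper value outside its range is refused whole. "hand" is the opening, from -1 (shut) to 1 (fully open), set as the call begins (left out, the last holds). The fingers move at their own pace and stop on an object; "grip_force" is the grip in N (left out, the last holds). Time passes only in rows, so rows that repeat a pose let the fingers close. It gives the time, the measured TCP pose, the force and the opening at its end, in the units of the state.
- monitor.get_obs(): the state, without advancing time (a new reading comes with each control period).
- cams.read_camera(name): name is "side" or "top" or "wrist"; returns the picture (400x640x3 uint8, red, green, blue); there is no depth.
- cams.get_calibration(name): a dict with "fx", "fy", "cx", "cy" (pixels), "extrinsics" (4x4, takes a point from world to camera coordinates). Camera axes: x right, y down, z forward; pixel columns grow to the right and rows downward; lengths in m; the calibration is good to about 2 mm. A picture is of the moment at which its call begins: read the wrist's pose just before it. get_calibration takes no time and is no camera call; for the wrist camera it gives the pose at the moment of the call.
- bot.hand_in(): hands the job in, once; it reports no verdict.
Trained networks look in the newest picture that a camera, given by its name, has taken for a name from the list of things; names that differ only in an ending like _2 or _b are one class to them, and where a whole thing is asked for, a point or a joint stands for the part that bears it (a point fixed in the world has none). Each returns a list of dicts, best first, with "confidence" (0 to 1); they miss things now and then, are a little off and sometimes report something else, mostly with a low value. They report only what shows in the picture. A call takes as long as a camera call. They do not tell look-alikes from the thing itself.
- finder.find_in(camera, target): "bbox" ([left, top, width, height] in pixels, round what is visible of it).
- finder.place_of(camera, target): "location" ([column, row] in pixels: a listed point, or the origin of a listed thing).
The state is a dict: "t": time; "q": joint angles; "joint_vel": joint speeds; "joint_torque": joint torques, N m; "eef_pos": TCP position; "tool_rot": TCP orientation; "contact_force": force on the tool from outside, world axes, zero at the start; "torque": the same for the moment, N m; "gripper_width": opening from 0.0 (shut) to 1.0 (fully open).
Only numpy, scipy, OpenCV 4.12 (cv2) and the standard library are available. Lean on these libraries where they do the work, as an engineer would, in place of code of your own. Each camera call takes 0.05 s, during which the arm holds its last target. There are 200 camera calls.

## Working session

There is one attempt and no reset: what is moved stays moved. The work goes in short steps, Python scripts to look and compute and a tool call to move; the robot and the scene stay as the last step left them, time stands still between calls to the robot, and variables do not carry over. Pictures are saved under pics/ and viewed, about 12 in all and at most 16, crops included, and the job is handed in when it is done.

Besides the shell and the picture viewer there is one more tool, called after "Emit:" by a JSON object that holds its "op" and its "data", one argument or row to a line. jog_arm: Moves the arm, as the interface text tells. Shift numbers are shares of 20 cm and turn numbers shares of 180 degrees, none past 1 either way. Its arguments: {"type":"object","properties":{"plan":{"type":"array","items":{"type":"object","properties":{"x":{"type":"number","minimum":-1,"maximum":1},"y":{"type":"number","minimum":-1,"maximum":1},"z":{"type":"number","minimum":-1,"maximum":1},"wx":{"type":"number","minimum":-1,"maximum":1},"wy":{"type":"number","minimum":-1,"maximum":1},"wz":{"type":"number","minimum":-1,"maximum":1}}}},"hand":{"type":"number"},"grip_force":{"type":"number"}},"required":["plan"]}

```bash
ls; mkdir -p pics; python3 - <<'E'
from station import monitor, cams, bot, finder
import cv2, numpy as np
for c in ["top","side"]:
    im=cams.read_camera(c); cv2.imwrite(f"pics/{c}0.png",im[:,:,::-1])
    k=cams.get_calibration(c); print(c,k["fx"],k["fy"],k["cx"],k["cy"],np.round(k["extrinsics"],4).tolist())
    for t in ["feeder","lever_knob","hopper","hopper_mouth","mat","scoop_a","tip_a","grip_a","pin_a1","glue","tape"]:
        print(t,[(np.round(d["location"]).astype(int).tolist(),round(d["confidence"],2)) for d in finder.place_of(c,t)][:7])
o=monitor.get_obs();print({k:np.round(v,3).tolist() for k,v in o.items()}, bot.grasp_offset)
E
```

```text
pics
top 445.3842393220233 445.3842393220233 320.5531019677887 198.16332180998353 [[-0.0497, -0.9988, -0.0051, 0.0142], [-0.9742, 0.0496, -0.2202, 0.5894], [0.2202, -0.006, -0.9754, 1.1719], [0.0, 0.0, 0.0, 1.0]]
feeder [([231, 220], 0.69), ([161, 225], 0.57), ([333, 132], 0.23)]
lever_knob [([164, 223], 0.77)]
hopper [([312, 197], 0.92), ([303, 264], 0.71), ([227, 297], 0.57)]
hopper_mouth [([209, 296], 0.83), ([302, 258], 0.83), ([309, 190], 0.73)]
mat [([405, 220], 0.62)]
scoop_a [([400, 185], 0.83), ([393, 255], 0.78), ([395, 220], 0.65)]
tip_a [([383, 187], 0.98), ([374, 220], 0.73), ([366, 252], 0.72)]
grip_a [([416, 259], 0.91), ([422, 218], 0.79), ([394, 222], 0.69), ([428, 172], 0.56)]
pin_a1 [([392, 252], 0.51), ([394, 258], 0.42), ([368, 251], 0.4)]
glue [([332, 134], 0.85)]
tape [([296, 139], 0.58)]
side 380.9308846828059 380.9308846828059 316.174980454778 195.65172081141233 [[0.9733, -0.2295, -0.0037, -0.561], [-0.1784, -0.7463, -0.6412, 0.1582], [0.1444, 0.6248, -0.7674, 0.8912], [0.0, 0.0, 0.0, 1.0]]
feeder [([289, 154], 0.74)]
lever_knob [([269, 304], 0.61), ([271, 98
[... 252 characters left out ...]
 303], 0.74), ([319, 300], 0.55)]
tip_a [([271, 278], 0.76), ([354, 282], 0.7), ([314, 279], 0.58)]
grip_a [([324, 326], 0.81), ([262, 327], 0.8), ([316, 301], 0.65), ([388, 325], 0.56)]
pin_a1 [([355, 283], 0.75), ([272, 299], 0.73), ([262, 300], 0.57)]
glue [([409, 223], 0.97), ([269, 279], 0.54)]
tape [([388, 184], 0.8)]
{'t': 1.2, 'q': [1.195, 0.477, 0.022, 1.555, -0.012, 1.109, -0.083], 'joint_vel': [0.002, -0.0, 0.001, 0.001, 0.001, 0.0, 0.002], 'joint_torque': [-0.0, -59.633, 1.606, -28.155, 0.012, 0.001, -0.0], 'eef_pos': [0.179, -0.651, 0.231], 'tool_rot': [0.0, 0.991, 0.133, 0.0], 'contact_force': [0.272, -0.73, 0.825], 'torque': [0.019, 0.007, -0.015], 'gripper_width': 1.0} 0.0187
```

View images.

```bash
python3 - <<'E'
import cv2
a=cv2.imread("pics/top0.png")[80:340,130:480];b=cv2.imread("pics/side0.png")[60:380,150:470]
cv2.imwrite("pics/t1.png",cv2.resize(a,None,fx=2.2,fy=2.2,interpolation=3));cv2.imwrite("pics/s1.png",cv2.resize(b,(600,600),interpolation=3))
E
```

```text
(no output)
```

View pics/t1.png

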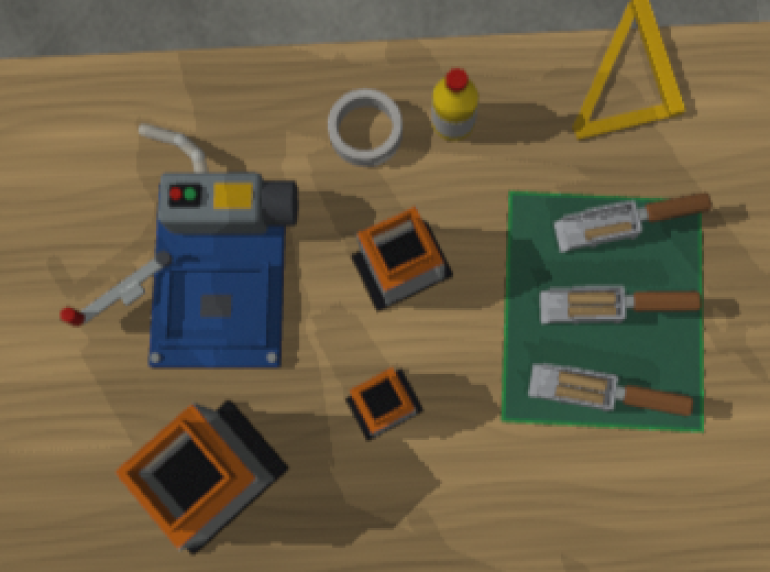

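View pics/s1.png

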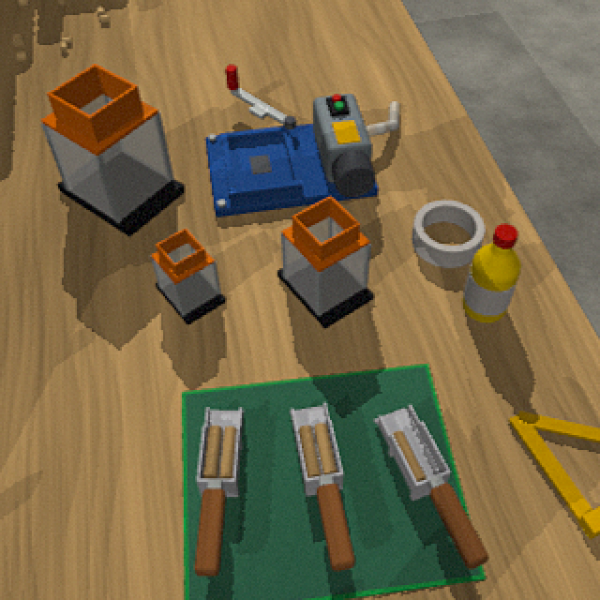

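```bash
cat > h.py <<'E'
import cv2, numpy as np
from scipy.spatial.transform import Rotation as Ro
from station import monitor, cams, bot, finder
def ray(k,p):
    E=np.array(k["extrinsics"]);R=E[:3,:3];c=-R.T@E[:3,3]
    d=R.T@np.array([(p[0]-k["cx"])/k["fx"],(p[1]-k["cy"])/k["fy"],1.]);return c,d
def atz(k,p,z):
    c,d=ray(k,p);return c+d*(z-c[2])/d[2]
def proj(k,P):
    P=np.atleast_2d(P);E=np.array(k["extrinsics"]);q=P@E[:3,:3].T+E[:3,3]
    return np.c_[k["fx"]*q[:,0]/q[:,2]+k["cx"],k["fy"]*q[:,1]/q[:,2]+k["cy"]]
def tri(ks,ps):
    A=np.zeros((3,3));b=np.zeros(3)
    for k,p in zip(ks,ps):
        c,d=ray(k,p);d=d/np.linalg.norm(d);M=np.eye(3)-np.outer(d,d);A+=M;b+=M@c
    return np.linalg.solve(A,b)
def pose():
    o=monitor.get_obs();q=o["tool_rot"];return np.array(o["eef_pos"]),Ro.from_quat([q[1],q[2],q[3],q[0]])
def goto(P,R):
    "shift and turn in jog fractions from the present pose to tool pose P,R"
    p,r=pose();return np.round(r.inv().apply(np.array(P)-p)/.2,4).tolist(),np.round((r.inv()*R).as_rotvec()/np.pi,4).tolist()
def down(yaw,tilt=0):
    "tool down, tool x at world angle yaw"
    return Ro.from_matrix(np.array([[np.cos(yaw),np.sin(yaw),0],[np.sin(yaw),-np.cos(yaw),0],[0,0,-1]]).T.T)
E
python3 - <<'E'
from h import *
kt,ks=cams.get_calibration("top"),cams.get_calibration("side")
r=lambda v:np.round(v,4).tolist()
print("knob",r(tri([kt,ks],[(164,223),(271,98)])),"mouth",r(tri([kt,ks],[(309,190),(321,176)])),"atz",r(atz(kt,(309,190),.137)))
print("glue",r(atz(kt,(332,134),0)),"tape",r(atz(kt,(296,139),0)),"mat",r(atz(kt,(405,220),0)))
for n,t,s,g,gs in [("far",(383,187),(354,282),(428,172),(388,325)),("mid",(374,220),(314,279),(422,218),(324,326)),("near",(366,252),(271,278),(416,259),(262,327))]:
    print(n,"tip",r(atz(kt,t,.008)),r(tri([kt,ks],[t,s])),"grip",r(atz(kt,g,.048)),r(tri([kt,ks],[g,gs])))
im=cv2.imread("pics/top0.png");hsv=cv2.cvtColor(im,cv2.COLOR_BGR2HSV)
def cont(lo,hi,z,nm):
    m=cv2.inRange(hsv,lo,hi)
    for c in sorted(cv2.findContours(m,cv2.RETR_EXTERNAL,cv2.CHAIN_APPROX_NONE)[0],key=cv2.contourArea)[-4:]:
        if cv2.contourArea(c)<100: continue
        w=np.array([atz(kt,p[0],z)[:2] for p in c],np.float32);R=cv2.minAreaRect(w*1000)
        print(nm,c[:,0].mean(0).round(),np.round(R[0]),np.round(R[1]),round(R[2],1),np.round(cv2.boxPoints(R)).tolist())
cont((5,170,120),(15,255,255),.137,"orange");cont((105,150,50),(125,255,255),.018,"blue");cont((60,60,30),(95,255,200),.003,"green")
E
```

```text
knob [0.5349, 0.4107, 0.085] mouth [0.5941, 0.0141, 0.1372] atz [0.5968, 0.0142, 0.137]
glue [0.8014, -0.0604, 0.0] tape [0.791, 0.0491, 0.0] mat [0.527, -0.2568, 0.0]
far tip [0.6266, -0.2, 0.008] [0.6209, -0.1998, 0.0092] grip [0.6542, -0.3256, 0.048] [0.6482, -0.324, 0.053]
mid tip [0.5302, -0.1662, 0.008] [0.5318, -0.1674, -0.0014] grip [0.5224, -0.2952, 0.048] [0.5226, -0.2955, 0.0471]
near tip [0.4397, -0.1366, 0.008] [0.4392, -0.1385, -0.0076] grip [0.4099, -0.2676, 0.048] [0.4071, -0.2685, 0.0465]
orange [302. 260.] [412.  37.] [55. 56.] 26.0 [[375.0, 50.0], [400.0, -0.0], [449.0, 24.0], [425.0, 74.0]]
orange [309. 190.] [590.   8.] [78. 77.] 22.7 [[540.0, 29.0], [569.0, -42.0], [641.0, -12.0], [611.0, 59.0]]
orange [210. 295.] [338. 264.] [114. 114.] 39.5 [[258.0, 272.0], [330.0, 184.0], [418.0, 256.0], [346.0, 344.0]]
blue [229. 215.] [570. 251.] [166. 184.] 87.1 [[474.0, 172.0], [658.0, 163.0], [666.0, 329.0], [482.0, 338.0]]
green [404. 215.] [ 528. -253.] [258. 307.] 84.2 [[362.0, -366.0], [667.0, -397.0], [693.0, -141.0], [388.0, -110.0]]
```

Emit:
{"op": "jog_arm", "data": {
  "plan": [
    {"x":0.3,"y":-0.27,"z":-0.1},
    {"x":0.65,"y":-0.6,"z":-0.12},
    {"x":0.96,"y":-0.88,"z":-0.12},
    {"x":0.96,"y":-0.88,"z":-0.12},
    {"x":0.96,"y":-0.88,"z":-0.12},
    {"x":0.96,"y":-0.88,"z":-0.12},
    {"x":0.96,"y":-0.88,"z":-0.12},
    {"x":0.96,"y":-0.88,"z":-0.12},
    {"x":0.96,"y":-0.88,"z":-0.12}
  ]
}}

```text
invalid input at $.plan[0]: expected keys x, y, z, wx, wy, wz
```

Emit:
{"op": "jog_arm", "data": {
  "plan": [
    {"x":0.96,"y":-0.88,"z":-0.12},
    {"x":0.96,"y":-0.88,"z":-0.12},
    {"x":0.96,"y":-0.88,"z":-0.12},
    {"x":0.96,"y":-0.88,"z":-0.12},
    {"x":0.96,"y":-0.88,"z":-0.12},
    {"x":0.96,"y":-0.88,"z":-0.12},
    {"x":0.96,"y":-0.88,"z":-0.12},
    {"x":0.96,"y":-0.88,"z":-0.12}
  ]
}}

```text
invalid input at $.plan[0]: expected keys x, y, z, wx, wy, wz
```

Emit:
{"op": "jog_arm", "data": {
  "plan": [
    {"x":0.93,"y":-0.86,"z":-0.12},
    {"x":0.93,"y":-0.86,"z":-0.12},
    {"x":0.93,"y":-0.86,"z":-0.12},
    {"x":0.93,"y":-0.86,"z":-0.12},
    {"x":0.93,"y":-0.86,"z":-0.12},
    {"x":0.93,"y":-0.86,"z":-0.12},
    {"x":0.93,"y":-0.86,"z":-0.12},
    {"x":0.93,"y":-0.86,"z":-0.12},
    {"x":0.93,"y":-0.86,"z":-0.12},
    {"x":0.93,"y":-0.86,"z":-0.12}
  ]
}}

```text
invalid input at $.plan[0]: expected keys x, y, z, wx, wy, wz
```

```bash
python3 - <<'E'
from h import *
p,R=pose();k=cams.get_calibration("wrist");im=cams.read_camera("wrist");cv2.imwrite("pics/w1.png",im[:,:,::-1])
print(p,np.round(R.as_matrix(),3).tolist());E=np.array(k["extrinsics"]);print(k["fx"],-E[:3,:3].T@E[:3,3],np.round(E[:3,:3],3).tolist())
for t in ["hopper_mouth","lever_knob","feeder","hopper"]:
  for d in finder.place_of("wrist",t):
    print(t,np.round(d["location"]),round(d["confidence"],2),[np.round(atz(k,d["location"],z),4).tolist() for z in (0,.062,.137)])
E
```

```text
[ 0.17861642 -0.65094956  0.23132344] [[0.964, 0.265, 0.0], [0.265, -0.964, -0.0], [0.0, 0.0, -1.0]]
305.99566854039955 [ 0.25445533 -0.63146077  0.37420263] [[0.265, -0.964, -0.0], [-0.918, -0.252, 0.306], [-0.295, -0.081, -0.952]]
```

View pics/w1.png

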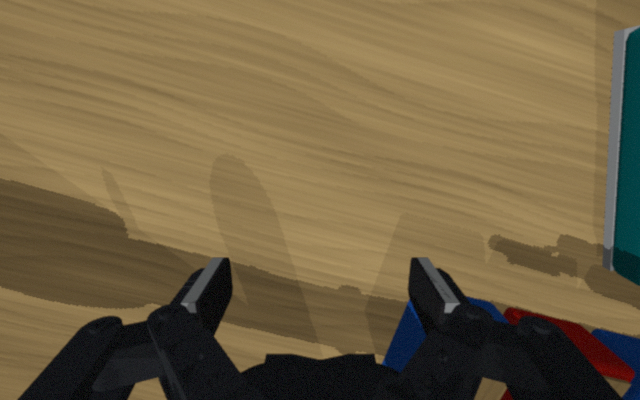

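Emit:
{"op": "jog_arm", "data": {
  "plan": [
    {"x":0.3,"y":-0.27,"z":-0.1,"wx":0,"wy":0,"wz":0},
    {"x":0.96,"y":-0.88,"z":-0.12,"wx":0,"wy":0,"wz":0},
    {"x":0.96,"y":-0.88,"z":-0.12,"wx":0,"wy":0,"wz":0},
    {"x":0.96,"y":-0.88,"z":-0.12,"wx":0,"wy":0,"wz":0},
    {"x":0.96,"y":-0.88,"z":-0.12,"wx":0,"wy":0,"wz":0},
    {"x":0.96,"y":-0.88,"z":-0.12,"wx":0,"wy":0,"wz":0},
    {"x":0.96,"y":-0.88,"z":-0.12,"wx":0,"wy":0,"wz":0},
    {"x":0.96,"y":-0.88,"z":-0.12,"wx":0,"wy":0,"wz":0},
    {"x":0.96,"y":-0.88,"z":-0.12,"wx":0,"wy":0,"wz":0}
  ]
}}

```text
t: 2.2
eef_pos: [0.3175, -0.4303, 0.2557]
tool_rot: [0.0, 0.991, 0.134, 0.0]
contact_force: [-1.0, -0.8, 0.4]
gripper_width: 0.996
```

Emit:
{"op": "jog_arm", "data": {
  "plan": [
    {"x":0.96,"y":-0.88,"z":-0.12,"wx":0,"wy":0,"wz":0},
    {"x":0.96,"y":-0.88,"z":-0.12,"wx":0,"wy":0,"wz":0},
    {"x":0.96,"y":-0.88,"z":-0.12,"wx":0,"wy":0,"wz":0},
    {"x":0.96,"y":-0.88,"z":-0.12,"wx":0,"wy":0,"wz":0},
    {"x":0.96,"y":-0.88,"z":-0.12,"wx":0,"wy":0,"wz":0},
    {"x":0.96,"y":-0.88,"z":-0.12,"wx":0,"wy":0,"wz":0},
    {"x":0.96,"y":-0.88,"z":-0.12,"wx":0,"wy":0,"wz":0},
    {"x":0.96,"y":-0.88,"z":-0.12,"wx":0,"wy":0,"wz":0}
  ]
}}

```text
t: 2.87
eef_pos: [0.4579, -0.2076, 0.2799]
tool_rot: [0.0, 0.991, 0.136, 0.001]
contact_force: [-0.9, -0.5, -0.8]
gripper_width: 1.006
```

Emit:
{"op": "jog_arm", "data": {
  "plan": [
    {"x":0.6,"y":-0.86,"z":-0.12,"wx":0,"wy":0,"wz":0},
    {"x":0.6,"y":-0.86,"z":-0.12,"wx":0,"wy":0,"wz":0},
    {"x":0.6,"y":-0.86,"z":-0.12,"wx":0,"wy":0,"wz":0},
    {"x":0.6,"y":-0.86,"z":-0.12,"wx":0,"wy":0,"wz":0},
    {"x":0.6,"y":-0.86,"z":-0.12,"wx":0,"wy":0,"wz":0},
    {"x":0.6,"y":-0.86,"z":-0.12,"wx":0,"wy":0,"wz":0},
    {"x":0.6,"y":-0.86,"z":-0.12,"wx":0,"wy":0,"wz":0},
    {"x":0.6,"y":-0.86,"z":-0.12,"wx":0,"wy":0,"wz":0},
    {"x":0.6,"y":-0.86,"z":-0.12,"wx":0,"wy":0,"wz":0}
  ]
}}

```text
t: 3.62
eef_pos: [0.5265, -0.0131, 0.3034]
tool_rot: [0.001, 0.991, 0.134, 0.0]
contact_force: [-0.2, 0.1, -0.1]
gripper_width: 0.998
```

```bash
python3 - <<'E'
from h import *
p,R=pose();k=cams.get_calibration("wrist");im=cams.read_camera("wrist");cv2.imwrite("pics/w2.png",im[:,:,::-1])
print(p,np.round(R.as_matrix(),3).tolist(),monitor.get_obs()["t"])
for t in ["hopper_mouth","hopper"]:
  for d in finder.place_of("wrist",t):
    print(t,np.round(d["location"]),round(d["confidence"],2),[np.round(atz(k,d["location"],z),4).tolist() for z in (0,.137)])
E
```

```text
[ 0.5264591  -0.01308149  0.30339273] [[0.964, 0.266, 0.001], [0.266, -0.964, -0.001], [0.0, 0.002, -1.0]] 3.6667
hopper_mouth [250. 244.] 0.87 [[0.3639, 0.0565, 0.0], [0.437, 0.0412, 0.137]]
hopper_mouth [315. 108.] 0.8 [[0.5935, 0.0108, 0.0], [0.5961, 0.0095, 0.137]]
hopper_mouth [138.  92.] 0.26 [[0.5488, 0.2513, 0.0], [0.5652, 0.1762, 0.137]]
hopper [120. 228.] 0.96 [[0.3379, 0.2597, 0.0], [0.419, 0.1821, 0.137]]
hopper [319. 106.] 0.72 [[0.5978, 0.0061, 0.0], [0.5992, 0.0063, 0.137]]
hopper [268. 216.] 0.71 [[0.418, 0.0393, 0.0], [0.4745, 0.0293, 0.137]]
hopper [469. 128.] 0.66 [[0.6251, -0.2074, 0.0], [0.6181, -0.1417, 0.137]]
```

View pics/w2.png

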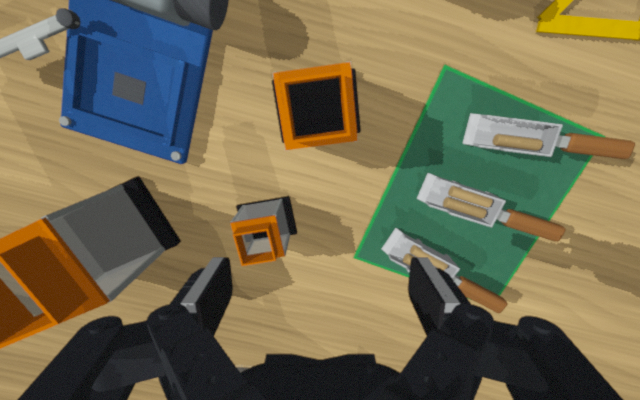

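```bash
python3 - <<'E'
from h import *
k=cams.get_calibration("wrist");im=cv2.imread("pics/w2.png")
hsv=cv2.cvtColor(im,cv2.COLOR_BGR2HSV)
m=cv2.inRange(hsv,(4,160,100),(18,255,255));m[:,:265]=0;m[160:]=0;m[:,370:]=0
cs,hi=cv2.findContours(m,cv2.RETR_CCOMP,cv2.CHAIN_APPROX_NONE)
for c,h in zip(cs,hi[0]):
    if cv2.contourArea(c)>300:
        w=np.array([atz(k,p[0],.137)[:2] for p in c],np.float32)*1000;r=cv2.minAreaRect(w);print(h[3],np.round(r[0],1),np.round(r[1],1),r[2])
g=cv2.inRange(hsv,(0,0,60),(180,60,130));g[:,:100]=0;g[:60]=0;g[:,160:]=0;g[110:]=0
c=max(cv2.findContours(g,0,1)[0],key=cv2.contourArea);r=cv2.minAreaRect(np.array([atz(k,p[0],.018)[:2] for p in c],np.float32)*1000);print("pad",r)
kt=cams.get_calibration("top");print(atz(kt,(228,218.6),.018))
print(goto([.595,.011,.20],down(np.radians(22.7))))
E
```

```text
-1 [597.   10.1] [73.3 74.2] 22.78917121887207
0 [596.6  10.2] [51.9 53. ] 22.86879539489746
pad ((552.371826171875, 254.8740692138672), (38.925071716308594, 28.316707611083984), 87.26890563964844)
[0.5537141  0.25180988 0.018     ]
([0.3599, -0.0194, 0.5193], [0.0004, -0.0003, -0.0401])
```

Emit:
{"op": "jog_arm", "data": {
  "hand": 1,
  "plan": [
    {"x":0.367,"y":-0.013,"z":0.3,"wx":0,"wy":0,"wz":-0.0415},
    {"x":0.367,"y":-0.013,"z":0.5,"wx":0,"wy":0,"wz":-0.0415},
    {"x":0.367,"y":-0.013,"z":0.5,"wx":0,"wy":0,"wz":-0.0415},
    {"x":0.367,"y":-0.013,"z":0.5,"wx":0,"wy":0,"wz":-0.0415},
    {"x":0.367,"y":-0.013,"z":0.6,"wx":0,"wy":0,"wz":-0.0415},
    {"x":0.367,"y":-0.013,"z":0.75,"wx":0,"wy":0,"wz":-0.0415},
    {"x":0.367,"y":-0.013,"z":0.85,"wx":0,"wy":0,"wz":-0.0415},
    {"x":0.367,"y":-0.013,"z":0.95,"wx":0,"wy":0,"wz":-0.0415},
    {"x":0.367,"y":-0.013,"z":0.95,"wx":0,"wy":0,"wz":-0.0415},
    {"x":0.367,"y":-0.013,"z":0.95,"wx":0,"wy":0,"wz":-0.0415}
  ]
}}

```text
t: 4.6
eef_pos: [0.5963, 0.0091, 0.1141]
tool_rot: [0.001, 0.98, 0.198, -0.0]
contact_force: [0.1, 0.1, -0.1]
gripper_width: 1.002
```

Emit:
{"op": "jog_arm", "data": {
  "hand": -1,
  "grip_force": 60,
  "plan": [
    {"x":0,"y":0,"z":0,"wx":0,"wy":0,"wz":0},
    {"x":0,"y":0,"z":0,"wx":0,"wy":0,"wz":0},
    {"x":0,"y":0,"z":0,"wx":0,"wy":0,"wz":0},
    {"x":0,"y":0,"z":0,"wx":0,"wy":0,"wz":0},
    {"x":0,"y":0,"z":0,"wx":0,"wy":0,"wz":0},
    {"x":0,"y":0,"z":0,"wx":0,"wy":0,"wz":0},
    {"x":0,"y":0,"z":0,"wx":0,"wy":0,"wz":0},
    {"x":0,"y":0,"z":0,"wx":0,"wy":0,"wz":0}
  ]
}}

```text
t: 5.27
eef_pos: [0.5974, 0.0093, 0.1165]
tool_rot: [0.001, 0.98, 0.198, 0.001]
contact_force: [-2.2, 0.4, 6.0]
gripper_width: 0.69
```

Emit:
{"op": "jog_arm", "data": {
  "plan": [
    {"x":0,"y":0,"z":-0.1,"wx":0,"wy":0,"wz":0},
    {"x":0,"y":0,"z":-0.3,"wx":0,"wy":0,"wz":0},
    {"x":0,"y":0,"z":-0.5,"wx":0,"wy":0,"wz":0},
    {"x":0.02,"y":-0.1,"z":-0.72,"wx":0,"wy":0,"wz":0.03},
    {"x":0.02,"y":-0.25,"z":-0.72,"wx":0,"wy":0,"wz":0.06},
    {"x":0.02,"y":-0.4,"z":-0.72,"wx":0,"wy":0,"wz":0.1},
    {"x":0.02,"y":-0.6,"z":-0.72,"wx":0,"wy":0,"wz":0.142},
    {"x":0.02,"y":-0.8,"z":-0.72,"wx":0,"wy":0,"wz":0.142},
    {"x":0.02,"y":-0.98,"z":-0.72,"wx":0,"wy":0,"wz":0.142},
    {"x":0.02,"y":-0.98,"z":-0.72,"wx":0,"wy":0,"wz":0.142},
    {"x":0.02,"y":-0.98,"z":-0.72,"wx":0,"wy":0,"wz":0.142}
  ]
}}

```text
t: 6.18
eef_pos: [0.5229, 0.1946, 0.2609]
tool_rot: [0.0, 1.0, -0.02, 0.002]
contact_force: [0.5, -2.5, -2.4]
gripper_width: 0.684
```

```bash
python3 - <<'E'
from h import *
p,R=pose();k=cams.get_calibration("wrist");im=cams.read_camera("wrist");cv2.imwrite("pics/w3.png",im[:,:,::-1])
print(p,np.round(R.as_matrix(),3).tolist(),monitor.get_obs()["t"],proj(k,[.5525,.2545,.018]))
for t in ["feeder","lever_knob"]:
  for d in finder.place_of("wrist",t):
    print(t,np.round(d["location"]),round(d["confidence"],2),[np.round(atz(k,d["location"],z),4).tolist() for z in (0,.018,.062)])
E
```

```text
[0.52291761 0.19458715 0.26087301] [[0.999, -0.041, 0.004], [-0.041, -0.999, -0.001], [0.004, 0.0, -1.0]] 6.2333 [[270.15129594 146.43363791]]
feeder [275. 147.] 0.67 [[0.5494, 0.2508, 0.0], [0.5517, 0.2481, 0.018], [0.5573, 0.2415, 0.062]]
lever_knob [116. 168.] 0.96 [[0.5305, 0.467, 0.0], [0.5337, 0.4546, 0.018], [0.5413, 0.4245, 0.062]]
```

View pics/w3.png

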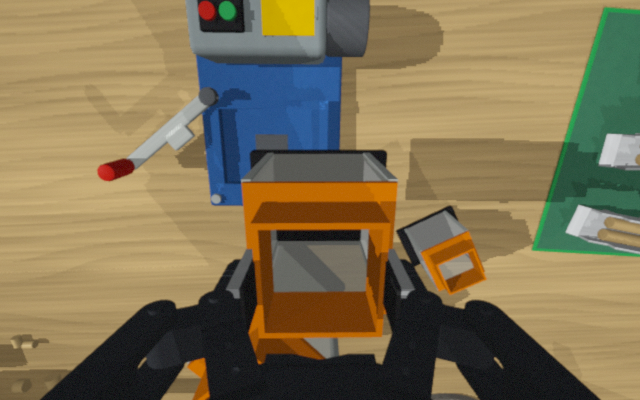

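```bash
cat > ov.py <<'E'
from h import *
def rect(cx,cy,a,b,z): return np.array([[cx-a/2,cy-b/2,z],[cx+a/2,cy-b/2,z],[cx+a/2,cy+b/2,z],[cx-a/2,cy+b/2,z]])/1000
def fw(P,o,yaw): return Ro.from_euler("z",yaw,degrees=True).apply(P)+np.array([o[0],o[1],0])
def poly(im,k,P,o,yaw,S,off,col): 
    q=(proj(k,fw(P,o,yaw))-off)*S;cv2.polylines(im,[np.round(q).astype(int).reshape(-1,1,2)],True,col,1)
E
python3 - <<'E'
from ov import *
# wrist calib at w2 time: recompute extrinsics from tool pose
p,R=pose();k=cams.get_calibration("wrist");E=np.array(k["extrinsics"])
T=np.eye(4);T[:3,:3]=R.as_matrix();T[:3,3]=p;C=E@T
T2=np.eye(4);T2[:3,:3]=np.array([[0.964,0.266,0.001],[0.266,-0.964,-0.001],[0,0.002,-1]]);T2[:3,3]=[0.5264591,-0.01308149,0.30339273]
k2=dict(k,extrinsics=C@np.linalg.inv(T2))
outs=[]
for f,kk,x0,y0,w,h,S in [("w2",k2,50,0,180,170,4),]:
    im=cv2.resize(cv2.imread(f"pics/{f}.png")[y0:y0+h,x0:x0+w],None,fx=S,fy=S,interpolation=2)
    for P,c in [(rect(0,0,90,118,18),(0,255,0)),(rect(0,0,90,118,32),(0,255,255)),(rect(58,66,4,4,42),(255,0,255))]: poly(im,kk,P,(.5525,.2545),-2.7,S,np.array([x0,y0]),c)
    cv2.imwrite("pics/ov.png",im[:600])
E
```

```text
(no output)
```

View pics/ov.png

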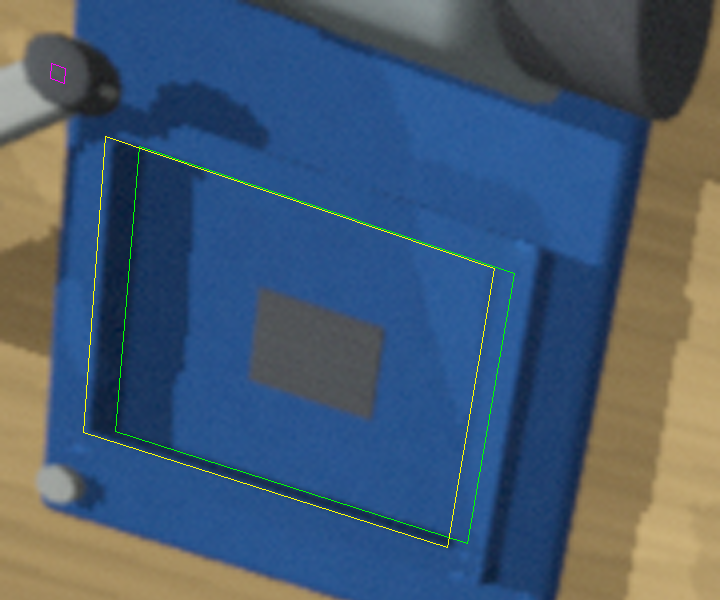

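Emit:
{"op": "jog_arm", "data": {
  "plan": [
    {"x":0.07,"y":-0.15,"z":0,"wx":0,"wy":0,"wz":0.002},
    {"x":0.136,"y":-0.305,"z":0,"wx":0,"wy":0,"wz":0.002},
    {"x":0.136,"y":-0.305,"z":0,"wx":0,"wy":0,"wz":0.002},
    {"x":0.136,"y":-0.305,"z":0.1,"wx":0,"wy":0,"wz":0.002},
    {"x":0.136,"y":-0.305,"z":0.2,"wx":0,"wy":0,"wz":0.002},
    {"x":0.136,"y":-0.305,"z":0.3,"wx":0,"wy":0,"wz":0.002},
    {"x":0.136,"y":-0.305,"z":0.4,"wx":0,"wy":0,"wz":0.002},
    {"x":0.136,"y":-0.305,"z":0.46,"wx":0,"wy":0,"wz":0.002},
    {"x":0.136,"y":-0.305,"z":0.46,"wx":0,"wy":0,"wz":0.002},
    {"x":0.136,"y":-0.305,"z":0.46,"wx":0,"wy":0,"wz":0.002}
  ]
}}

```text
t: 7.17
eef_pos: [0.5557, 0.2484, 0.168]
tool_rot: [0.001, 1.0, -0.028, 0.001]
contact_force: [0.6, 0.4, -2.4]
gripper_width: 0.685
```

```bash
python3 - <<'E'
from h import *
p,R=pose();print(p,np.round(R.as_matrix(),4).tolist(),goto([.5525,.2545,.1345],down(np.radians(-2.7))))
E
```

```text
[0.55574353 0.24844513 0.16797707] [[0.9984, -0.0564, 0.0028], [-0.0564, -0.9984, -0.003], [0.003, 0.0028, -1.0]] ([-0.0184, -0.0298, 0.1672], [0.0009, -0.0009, -0.0029])
```

Emit:
{"op": "jog_arm", "data": {
  "plan": [
    {"x":-0.018,"y":-0.03,"z":0,"wx":0,"wy":0,"wz":-0.003},
    {"x":-0.018,"y":-0.03,"z":0.04,"wx":0,"wy":0,"wz":-0.003},
    {"x":-0.018,"y":-0.03,"z":0.04,"wx":0,"wy":0,"wz":-0.003},
    {"x":-0.018,"y":-0.03,"z":0.04,"wx":0,"wy":0,"wz":-0.003}
  ]
}}

```text
t: 7.5
eef_pos: [0.5523, 0.2547, 0.16]
tool_rot: [0.002, 1.0, -0.023, 0.001]
contact_force: [-0.0, -0.5, -3.6]
gripper_width: 0.685
```

```bash
python3 - <<'E'
from h import *
p,R=pose();print(p,np.round(R.as_matrix(),4).tolist(),goto([.5525,.2545,.1345],down(np.radians(-2.7))))
E
```

```text
[0.55231769 0.25471595 0.1600436 ] [[0.9989, -0.0465, 0.0027], [-0.0465, -0.9989, -0.0031], [0.0029, 0.003, -1.0]] ([0.0006, 0.0007, 0.1277], [0.001, -0.0009, 0.0002])
```

Aligned. Lower.

Emit:
{"op": "jog_arm", "data": {
  "plan": [
    {"x":0,"y":0,"z":0.03,"wx":0.001,"wy":-0.001,"wz":0},
    {"x":0,"y":0,"z":0.06,"wx":0.001,"wy":-0.001,"wz":0},
    {"x":0,"y":0,"z":0.08,"wx":0.001,"wy":-0.001,"wz":0},
    {"x":0,"y":0,"z":0.1,"wx":0.001,"wy":-0.001,"wz":0},
    {"x":0,"y":0,"z":0.115,"wx":0.001,"wy":-0.001,"wz":0},
    {"x":0,"y":0,"z":0.125,"wx":0.001,"wy":-0.001,"wz":0},
    {"x":0,"y":0,"z":0.13,"wx":0.001,"wy":-0.001,"wz":0},
    {"x":0,"y":0,"z":0.13,"wx":0.001,"wy":-0.001,"wz":0}
  ]
}}

```text
t: 8.17
eef_pos: [0.5524, 0.2546, 0.1347]
tool_rot: [0.0, 1.0, -0.023, -0.0]
contact_force: [-2.3, -0.3, 2.1]
gripper_width: 0.686
```

Emit:
{"op": "jog_arm", "data": {
  "hand": 1,
  "plan": [
    {"x":0,"y":0,"z":0,"wx":0,"wy":0,"wz":0},
    {"x":0,"y":0,"z":0,"wx":0,"wy":0,"wz":0},
    {"x":0,"y":0,"z":0,"wx":0,"wy":0,"wz":0},
    {"x":0,"y":0,"z":0,"wx":0,"wy":0,"wz":0},
    {"x":0,"y":0,"z":0,"wx":0,"wy":0,"wz":0},
    {"x":0,"y":0,"z":0,"wx":0,"wy":0,"wz":0}
  ]
}}

```text
t: 8.67
eef_pos: [0.5524, 0.2547, 0.1347]
tool_rot: [0.0, 1.0, -0.023, -0.0]
contact_force: [-0.2, 0.4, 0.9]
gripper_width: 1.005
```

Emit:
{"op": "jog_arm", "data": {
  "plan": [
    {"x":0,"y":0,"z":-0.15,"wx":0,"wy":0,"wz":0},
    {"x":0,"y":0,"z":-0.35,"wx":0,"wy":0,"wz":0},
    {"x":-0.2,"y":0,"z":-0.8,"wx":0,"wy":0,"wz":0},
    {"x":-0.4,"y":0,"z":-0.8,"wx":0,"wy":0,"wz":0},
    {"x":-0.4,"y":0,"z":-0.8,"wx":0,"wy":0,"wz":0},
    {"x":-0.4,"y":0,"z":-0.8,"wx":0,"wy":0,"wz":0},
    {"x":-0.4,"y":0,"z":-0.8,"wx":0,"wy":0,"wz":0},
    {"x":-0.4,"y":0,"z":-0.8,"wx":0,"wy":0,"wz":0},
    {"x":-0.4,"y":0,"z":-0.8,"wx":0,"wy":0,"wz":0}
  ]
}}

```text
t: 9.42
eef_pos: [0.473, 0.2576, 0.2935]
tool_rot: [0.001, 1.0, -0.024, -0.001]
contact_force: [-0.4, -0.3, -0.6]
gripper_width: 1.002
```

```bash
python3 - <<'E'
from h import *
p,R=pose();k=cams.get_calibration("wrist");im=cams.read_camera("wrist");cv2.imwrite("pics/w4.png",im[:,:,::-1])
print(p,np.round(R.as_matrix(),3).tolist(),monitor.get_obs()["t"])
for t,zs in [("hopper_mouth",(.137,.155)),("lever_knob",(.062,.082))]:
  for d in finder.place_of("wrist",t):
    print(t,np.round(d["location"]),round(d["confidence"],2),[np.round(atz(k,d["location"],z),4).tolist() for z in zs])
hsv=cv2.cvtColor(im,cv2.COLOR_RGB2HSV)
m=cv2.inRange(hsv,(4,160,100),(18,255,255));cs,hi=cv2.findContours(m,cv2.RETR_CCOMP,cv2.CHAIN_APPROX_NONE)
for c,h in zip(cs,hi[0]):
    if cv2.contourArea(c)>300:
        r=cv2.minAreaRect(np.array([atz(k,q[0],.155)[:2] for q in c],np.float32)*1000);print(h[3],np.round(r[0],1),np.round(r[1],1),r[2])
E
```

```text
[0.47304419 0.25755877 0.29350863] [[0.999, -0.048, -0.002], [-0.048, -0.999, -0.001], [-0.002, 0.001, -1.0]] 9.4667
hopper_mouth [315. 101.] 0.89 [[0.5531, 0.2565, 0.137], [0.553, 0.2563, 0.155]]
hopper_mouth [507. 216.] 0.72 [[0.4285, 0.0619, 0.137], [0.4359, 0.0734, 0.155]]
hopper_mouth [321. 334.] 0.63 [[0.288, 0.2636, 0.137], [0.3038, 0.263, 0.155]]
lever_knob [177. 119.] 0.68 [[0.5403, 0.4222, 0.062], [0.5409, 0.4132, 0.082]]
-1 [326.2 261.5] [134.4 130.8] 39.44816207885742
-1 [442.2  82.4] [54.  49.5] 25.575496673583984
18 [441.1  80.3] [22.8 27. ] 25.754804611206055
-1 [551.7 254.9] [72.9 71.5] 86.76766967773438
34 [552.3 255.6] [52.4 52.4] 87.2607421875
```

View pics/w4.png

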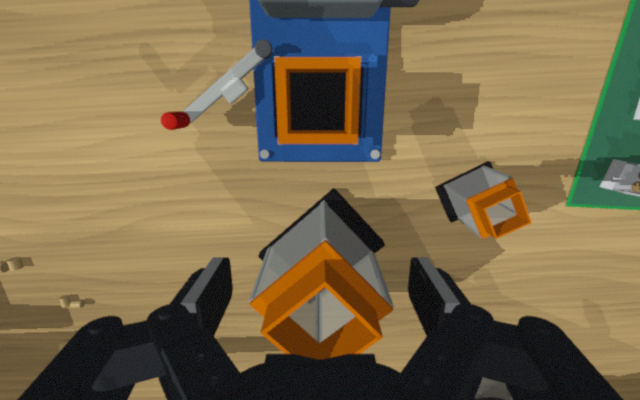

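Emit:
{"op": "jog_arm", "data": {
  "hand": -1,
  "plan": [
    {"x":0.1,"y":-0.3,"z":0,"wx":0,"wy":0,"wz":0},
    {"x":0.2,"y":-0.6,"z":0.1,"wx":0,"wy":0,"wz":0},
    {"x":0.3,"y":-1,"z":0.3,"wx":0,"wy":0,"wz":0},
    {"x":0.3,"y":-1,"z":0.5,"wx":0,"wy":0,"wz":0},
    {"x":0.3,"y":-1,"z":0.6,"wx":0,"wy":0,"wz":0},
    {"x":0.3,"y":-1,"z":0.6,"wx":0,"wy":0,"wz":0},
    {"x":0.3,"y":-1,"z":0.6,"wx":0,"wy":0,"wz":0},
    {"x":0.3,"y":-1,"z":0.6,"wx":0,"wy":0,"wz":0}
  ]
}}

```text
t: 10.23
eef_pos: [0.5404, 0.4549, 0.1681]
tool_rot: [0.003, 1.0, -0.023, -0.004]
contact_force: [-0.4, -1.2, -0.2]
gripper_width: 0.002
```

```bash
python3 - <<'E'
from h import *
p,R=pose();k=cams.get_calibration("wrist");im=cams.read_camera("wrist");cv2.imwrite("pics/w5.png",im[:,:,::-1])
print(p,np.round(R.as_matrix(),3).tolist(),goto([.546,.466,.054],down(np.radians(-2.7))))
for d in finder.place_of("wrist","lever_knob"): print(np.round(d["location"]),round(d["confidence"],2),[np.round(atz(k,d["location"],z),4).tolist() for z in (.062,)])
r,_=pose()
H=np.array([.6133,.3182])
for th in np.arange(.9,-.01,-.1):
    a=np.radians(177.3)-th;print(round(th,1),np.round(H+.131*np.array([np.cos(a),np.sin(a)]),4))
E
```

```text
[0.54039123 0.45486173 0.1681422 ] [[0.999, -0.046, -0.008], [-0.046, -0.999, -0.005], [-0.008, 0.005, -1.0]] ([0.0217, -0.061, 0.585], [0.0011, 0.0015, -0.0001])
[356. 195.] 0.72 [[0.5417, 0.4223, 0.062]]
0.9 [0.5368 0.4245]
0.8 [0.5266 0.4164]
0.7 [0.5172 0.4072]
0.6 [0.5088 0.3972]
0.5 [0.5014 0.3864]
0.4 [0.4952 0.3748]
0.3 [0.4901 0.3628]
0.2 [0.4863 0.3502]
0.1 [0.4837 0.3374]
0.0 [0.4824 0.3244]
```

Emit:
{"op": "jog_arm", "data": {
  "plan": [
    {"x":0.022,"y":-0.061,"z":0,"wx":0.001,"wy":0.0015,"wz":0},
    {"x":0.022,"y":-0.061,"z":0.15,"wx":0.001,"wy":0.0015,"wz":0},
    {"x":0.022,"y":-0.061,"z":0.35,"wx":0.001,"wy":0.0015,"wz":0},
    {"x":0.022,"y":-0.061,"z":0.5,"wx":0.001,"wy":0.0015,"wz":0},
    {"x":0.022,"y":-0.061,"z":0.585,"wx":0.001,"wy":0.0015,"wz":0},
    {"x":0.022,"y":-0.061,"z":0.585,"wx":0.001,"wy":0.0015,"wz":0},
    {"x":0.022,"y":-0.061,"z":0.585,"wx":0.001,"wy":0.0015,"wz":0}
  ]
}}

```text
t: 10.92
eef_pos: [0.5485, 0.4651, 0.0578]
tool_rot: [-0.001, 1.0, -0.025, 0.002]
contact_force: [0.4, -0.2, 1.0]
gripper_width: -0.001
```

Emit:
{"op": "jog_arm", "data": {
  "plan": [
    {"x":-0.02,"y":0.08,"z":0,"wx":0,"wy":0,"wz":0},
    {"x":-0.07,"y":0.13,"z":0,"wx":0,"wy":0,"wz":0},
    {"x":-0.12,"y":0.175,"z":0,"wx":0,"wy":0,"wz":0},
    {"x":-0.16,"y":0.23,"z":0,"wx":0,"wy":0,"wz":0},
    {"x":-0.2,"y":0.28,"z":0,"wx":0,"wy":0,"wz":0},
    {"x":-0.23,"y":0.34,"z":0,"wx":0,"wy":0,"wz":0},
    {"x":-0.255,"y":0.4,"z":0,"wx":0,"wy":0,"wz":0},
    {"x":-0.275,"y":0.47,"z":0,"wx":0,"wy":0,"wz":0},
    {"x":-0.285,"y":0.54,"z":0,"wx":0,"wy":0,"wz":0},
    {"x":-0.29,"y":0.6,"z":0,"wx":0,"wy":0,"wz":0},
    {"x":-0.29,"y":0.63,"z":0,"wx":0,"wy":0,"wz":0},
    {"x":-0.29,"y":0.63,"z":0,"wx":0,"wy":0,"wz":0}
  ]
}}

```text
t: 11.92
eef_pos: [0.4857, 0.3468, 0.0609]
tool_rot: [-0.006, 1.0, -0.025, 0.005]
contact_force: [-1.3, 9.0, 0.4]
gripper_width: -0.004
```

```bash
python3 - <<'E'
from h import *
p,R=pose();k=cams.get_calibration("wrist");im=cams.read_camera("wrist");cv2.imwrite("pics/w6.png",im[:,:,::-1])
print(p,monitor.get_obs()["contact_force"])
for d in finder.place_of("wrist","lever_knob"): print(np.round(d["location"]),round(d["confidence"],2),[np.round(atz(k,d["location"],z),4).tolist() for z in (.062,)])
E
```

```text
[0.48573683 0.34678006 0.06085883] [-1.67033802  6.94471078  1.65042549]
[369. 264.] 0.73 [[0.4829, 0.32, 0.062]]
```

Emit:
{"op": "jog_arm", "data": {
  "plan": [
    {"x":0,"y":0.03,"z":0,"wx":0,"wy":0,"wz":0},
    {"x":0,"y":0.05,"z":0,"wx":0,"wy":0,"wz":0},
    {"x":0,"y":0.05,"z":0,"wx":0,"wy":0,"wz":0}
  ]
}}

```text
t: 12.27
eef_pos: [0.4863, 0.3464, 0.064]
tool_rot: [-0.014, 1.0, -0.022, 0.007]
contact_force: [1.0, 20.8, -11.3]
gripper_width: -0.002
```

Emit:
{"op": "jog_arm", "data": {
  "plan": [
    {"x":-0.02,"y":-0.2,"z":0,"wx":0,"wy":0,"wz":0},
    {"x":-0.02,"y":-0.2,"z":0,"wx":0,"wy":0,"wz":0},
    {"x":-0.02,"y":-0.2,"z":-0.3,"wx":0,"wy":0,"wz":0},
    {"x":-0.1,"y":-0.2,"z":-0.7,"wx":0,"wy":0,"wz":0},
    {"x":-0.1,"y":-0.1,"z":-1,"wx":0,"wy":0,"wz":0},
    {"x":-0.1,"y":0,"z":-1,"wx":0,"wy":0,"wz":0},
    {"x":-0.1,"y":0,"z":-1,"wx":0,"wy":0,"wz":0},
    {"x":-0.1,"y":0,"z":-1,"wx":0,"wy":0,"wz":0},
    {"x":-0.1,"y":0,"z":-1,"wx":0,"wy":0,"wz":0}
  ]
}}

```text
t: 13.02
eef_pos: [0.4652, 0.3418, 0.2683]
tool_rot: [-0.016, 1.0, -0.024, 0.011]
contact_force: [-0.5, -0.1, -0.5]
gripper_width: -0.006
```

```bash
python3 - <<'E'
from h import *
p,R=pose();k=cams.get_calibration("wrist");im=cams.read_camera("wrist");cv2.imwrite("pics/w7.png",im[:,:,::-1])
print(p,R.as_matrix().round(3).tolist(),monitor.get_obs()["t"])
for t,z in [("lever_knob",.062),("hopper_mouth",.155)]:
  for d in finder.place_of("wrist",t): print(t,np.round(d["location"]),round(d["confidence"],2),np.round(atz(k,d["location"],z),4))
hsv=cv2.cvtColor(im,cv2.COLOR_RGB2HSV)
m=cv2.inRange(hsv,(4,160,100),(18,255,255));cs,hi=cv2.findContours(m,cv2.RETR_CCOMP,cv2.CHAIN_APPROX_NONE)
for c,h in zip(cs,hi[0]):
    if cv2.contourArea(c)>300 and h[3]>=0:
        r=cv2.minAreaRect(np.array([atz(k,q[0],.155)[:2] for q in c],np.float32)*1000);print(h[3],np.round(r[0],1),np.round(r[1],1),r[2])
E
```

```text
[0.46521558 0.34180359 0.26832185] [[0.999, -0.047, 0.023], [-0.047, -0.998, 0.031], [0.021, -0.032, -0.999]] 13.0667
lever_knob [341. 162.] 0.78 [0.4823 0.3221 0.062 ]
hopper_mouth [610. 222.] 0.97 [0.4357 0.0929 0.155 ]
hopper_mouth [429.  91.] 0.95 [0.5507 0.2546 0.155 ]
hopper_mouth [419. 347.] 0.67 [0.3056 0.2513 0.155 ]
5 [438.5  91. ] [31.9 34.3] 25.569561004638672
14 [552.  257.1] [50.9 53.8] 87.038818359375
```

View pics/w7.png

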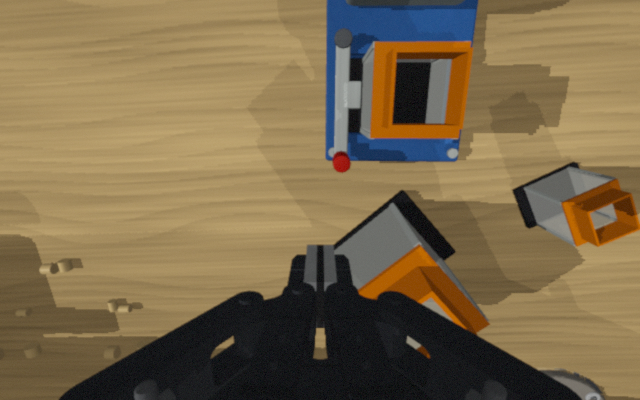

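Emit:
{"op": "jog_arm", "data": {
  "hand": 1,
  "plan": [
    {"x":0.1,"y":0.1,"z":-0.15,"wx":0,"wy":0,"wz":-0.04},
    {"x":0.2,"y":0.2,"z":-0.15,"wx":0,"wy":0,"wz":-0.08},
    {"x":0.3,"y":0.4,"z":-0.15,"wx":0,"wy":0,"wz":-0.12},
    {"x":0.4,"y":0.5,"z":-0.15,"wx":0,"wy":0,"wz":-0.16},
    {"x":0.45,"y":0.6,"z":-0.15,"wx":0,"wy":0,"wz":-0.2},
    {"x":0.45,"y":0.7,"z":-0.15,"wx":0,"wy":0,"wz":-0.24},
    {"x":0.45,"y":0.8,"z":-0.15,"wx":0,"wy":0,"wz":-0.28},
    {"x":0.45,"y":0.9,"z":-0.15,"wx":0,"wy":0,"wz":-0.32},
    {"x":0.45,"y":1,"z":-0.15,"wx":0,"wy":0,"wz":-0.36},
    {"x":0.45,"y":1,"z":-0.15,"wx":0,"wy":0,"wz":-0.4},
    {"x":0.45,"y":1,"z":-0.15,"wx":0,"wy":0,"wz":-0.44},
    {"x":0.45,"y":1,"z":-0.15,"wx":0,"wy":0,"wz":-0.48}
  ]
}}

```text
t: 14.17
eef_pos: [0.5431, 0.1367, 0.2875]
tool_rot: [-0.006, 0.748, 0.663, 0.013]
contact_force: [0.1, -0.4, 0.5]
gripper_width: 0.997
```

```bash
cat >> h.py <<'E'
M=np.array([.552,.2555,.155]);HD=87.3
def pour(th,d=.013,dz=-.0075,hd=HD,off=(0,0)):
    "tool pose with scoop tipped th deg, tip d short of the mouth centre; off = (x,z) error of tip in tool-held scoop"
    h=np.array([np.cos(np.radians(hd)),np.sin(np.radians(hd)),0]);z=np.array([0,0,1.]);c,s=np.cos(np.radians(th)),np.sin(np.radians(th))
    X=h*c-z*s;Z=h*s+z*c
    tip=M-h*d+z*dz
    P=tip-(.126+off[0])*X+(.0213-off[1])*Z
    return P,Ro.from_matrix(np.c_[X,np.cross(-Z,X),-Z])
E
python3 - <<'E'
from h import *
o=monitor.get_obs();print(np.round(o["q"],3),o["eef_pos"],o["tool_rot"])
P,R=pour(0);print(P,R.as_matrix().round(2).tolist(),goto(P+[0,0,.13],R))
P,R=pour(50);print(P)
E
```

```text
[ 0.244  0.308 -0.724  1.742  0.202  1.15  -0.656] [0.54313949 0.13665916 0.28750258] [-0.00596628  0.74830631  0.66319166  0.01337497]
[0.5454522  0.11665431 0.1688    ] [[0.05, 1.0, 0.0], [1.0, -0.05, 0.0], [0.0, 0.0, -1.0]] ([-0.0963, 0.024, -0.059], [0.0031, -0.0088, -0.0233])
[0.54834103 0.17791174 0.25771298]
```

Emit:
{"op": "jog_arm", "data": {
  "plan": [
    {"x":-0.1,"y":0.02,"z":-0.06,"wx":0,"wy":-0.04,"wz":-0.02},
    {"x":-0.1,"y":0.02,"z":-0.12,"wx":0,"wy":-0.08,"wz":-0.02},
    {"x":-0.05,"y":0.02,"z":-0.2,"wx":0,"wy":-0.11,"wz":-0.02},
    {"x":0,"y":0.02,"z":-0.25,"wx":0,"wy":-0.14,"wz":-0.02},
    {"x":0.05,"y":0.02,"z":-0.3,"wx":0,"wy":-0.18,"wz":-0.02},
    {"x":0.1,"y":0.02,"z":-0.35,"wx":0,"wy":-0.22,"wz":-0.02},
    {"x":0.15,"y":0.02,"z":-0.4,"wx":0,"wy":-0.25,"wz":-0.02},
    {"x":0.2,"y":0.02,"z":-0.45,"wx":0,"wy":-0.28,"wz":-0.02},
    {"x":0.2,"y":0.02,"z":-0.45,"wx":0,"wy":-0.28,"wz":-0.02},
    {"x":0.2,"y":0.02,"z":-0.45,"wx":0,"wy":-0.28,"wz":-0.02},
    {"x":0.2,"y":0.02,"z":-0.45,"wx":0,"wy":-0.28,"wz":-0.02}
  ]
}}

```text
t: 15.08
eef_pos: [0.5503, 0.1753, 0.3774]
tool_rot: [0.278, 0.661, 0.626, -0.307]
contact_force: [0.6, 0.1, -0.7]
gripper_width: 0.997
```

```bash
python3 - <<'E'
from h import *
o=monitor.get_obs();p,R=pose();print(np.round(o["q"],3),p,R.as_matrix().round(3).tolist(),"tilt",np.degrees(np.arccos(-R.as_matrix()[2,2])))
E
```

```text
[-0.551  0.523 -0.265  1.412  0.656  1.912 -0.885] [0.55034825 0.1752604  0.37740167] [[0.028, 0.998, -0.057], [0.657, -0.062, -0.751], [-0.753, -0.016, -0.657]] tilt 48.90688120701336
```

```bash
python3 - <<'E'
from h import *
print(goto([.545,.02,.30],down(np.radians(90))))
E
```

```text
([-0.2191, 0.0276, 0.8393], [-0.0133, 0.2714, -0.0162])
```

Emit:
{"op": "jog_arm", "data": {
  "plan": [
    {"x":-0.05,"y":0.005,"z":0.15,"wx":0,"wy":0.04,"wz":0},
    {"x":-0.1,"y":0.01,"z":0.3,"wx":0,"wy":0.08,"wz":0},
    {"x":-0.15,"y":0.02,"z":0.5,"wx":-0.005,"wy":0.12,"wz":-0.01},
    {"x":-0.2,"y":0.0276,"z":0.7,"wx":-0.01,"wy":0.16,"wz":-0.016},
    {"x":-0.219,"y":0.0276,"z":0.84,"wx":-0.0133,"wy":0.2,"wz":-0.016},
    {"x":-0.219,"y":0.0276,"z":0.84,"wx":-0.0133,"wy":0.24,"wz":-0.016},
    {"x":-0.219,"y":0.0276,"z":0.84,"wx":-0.0133,"wy":0.2714,"wz":-0.016},
    {"x":-0.219,"y":0.0276,"z":0.84,"wx":-0.0133,"wy":0.2714,"wz":-0.016},
    {"x":-0.219,"y":0.0276,"z":0.84,"wx":-0.0133,"wy":0.2714,"wz":-0.016},
    {"x":-0.219,"y":0.0276,"z":0.84,"wx":-0.0133,"wy":0.2714,"wz":-0.016}
  ]
}}

```text
t: 15.92
eef_pos: [0.5446, 0.0205, 0.2998]
tool_rot: [0.0, 0.707, 0.707, -0.001]
contact_force: [1.3, 0.4, 0.2]
gripper_width: 0.997
```

Emit:
{"op": "jog_arm", "data": {
  "hand": 0.1,
  "plan": [
    {"x":-0.2,"y":0,"z":0,"wx":0,"wy":0,"wz":0},
    {"x":-0.4,"y":-0.02,"z":0.05,"wx":0,"wy":0,"wz":0},
    {"x":-0.6,"y":-0.04,"z":0.1,"wx":0,"wy":0,"wz":0},
    {"x":-0.83,"y":-0.04,"z":0.1,"wx":0,"wy":0,"wz":0},
    {"x":-0.83,"y":-0.04,"z":0.1,"wx":0,"wy":0,"wz":0},
    {"x":-0.83,"y":-0.04,"z":0.1,"wx":0,"wy":0,"wz":0}
  ]
}}

```text
t: 16.42
eef_pos: [0.5365, -0.1467, 0.2794]
tool_rot: [0.0, 0.708, 0.707, -0.002]
contact_force: [0.1, 1.6, 0.2]
gripper_width: 0.556
```

Emit:
{"op": "jog_arm", "data": {
  "plan": [
    {"x":-0.2,"y":0,"z":0,"wx":0,"wy":0,"wz":0},
    {"x":-0.4,"y":-0.02,"z":0.05,"wx":0,"wy":0,"wz":0},
    {"x":-0.6,"y":-0.04,"z":0.1,"wx":0,"wy":0,"wz":0},
    {"x":-0.83,"y":-0.04,"z":0.1,"wx":0,"wy":0,"wz":0},
    {"x":-0.83,"y":-0.04,"z":0.1,"wx":0,"wy":0,"wz":0},
    {"x":-0.83,"y":-0.04,"z":0.1,"wx":0,"wy":0,"wz":0},
    {"x":-0.83,"y":-0.04,"z":0.1,"wx":0,"wy":0,"wz":0},
    {"x":-0.83,"y":-0.04,"z":0.1,"wx":0,"wy":0,"wz":0}
  ]
}}

```text
t: 17.08
eef_pos: [0.5299, -0.309, 0.2599]
tool_rot: [-0.0, 0.706, 0.708, -0.001]
contact_force: [0.0, 0.6, 0.9]
gripper_width: 0.549
```

```bash
cat > seg.py <<'E'
from h import *
def handles(im,k,z=.054+.003):
    "brown handles: centre and axis at height of their top face"
    hsv=cv2.cvtColor(im,cv2.COLOR_RGB2HSV);m=cv2.inRange(hsv,(4,90,40),(13,190,170));m=cv2.morphologyEx(m,cv2.MORPH_OPEN,np.ones((3,3)))
    for c in cv2.findContours(m,0,1)[0]:
        if cv2.contourArea(c)>300:
            w=np.array([atz(k,q[0],z)[:2] for q in c],np.float32)*1000;r=cv2.minAreaRect(w);b=cv2.boxPoints(r)
            e=[b[1]-b[0],b[2]-b[1]];e=max(e,key=np.linalg.norm);a=np.degrees(np.arctan2(e[1],e[0]))%180
            print("handle",c[:,0].mean(0).round(),"ctr",np.round(r[0],1),"size",np.round(sorted(r[1]),1),"axis",round(a,1))
def look(name,pts=(("tip_a",.008),("grip_a",.048),("scoop_a",.003))):
    p,R=pose();k=cams.get_calibration("wrist");im=cams.read_camera("wrist");cv2.imwrite(f"pics/{name}.png",im[:,:,::-1])
    print(p.round(4),R.as_matrix().round(3).tolist(),round(monitor.get_obs()["t"],2))
    for t,z in pts:
        for d in finder.place_of("wrist",t): print(t,np.round(d["location"]),round(d["confidence"],2),np.round(atz(k,d["location"],z),4))
    handles(im,k);return im,k
E
python3 - <<'E'
from seg import *
look("w8")
E
```

```text
[ 0.5299 -0.309   0.2599] [[-0.004, 1.0, -0.002], [1.0, 0.004, -0.002], [-0.002, -0.002, -1.0]] 17.13
tip_a [239.  28.] 0.9 [ 0.4359 -0.1514  0.008 ]
tip_a [322.  44.] 0.89 [ 0.5316 -0.1679  0.008 ]
tip_a [400.  74.] 0.64 [ 0.6252 -0.1995  0.008 ]
grip_a [213. 139.] 0.89 [ 0.4071 -0.2728  0.048 ]
grip_a [416. 185.] 0.79 [ 0.6444 -0.3254  0.048 ]
grip_a [317. 159.] 0.56 [ 0.5261 -0.2945  0.048 ]
grip_a [402. 121.] 0.16 [ 0.6214 -0.2513  0.048 ]
scoop_a [402. 119.] 0.79 [ 0.6334 -0.2517  0.003 ]
scoop_a [318.  96.] 0.72 [ 0.5275 -0.2246  0.003 ]
scoop_a [235.  76.] 0.59 [ 0.4266 -0.202   0.003 ]
```

View pics/w8.png

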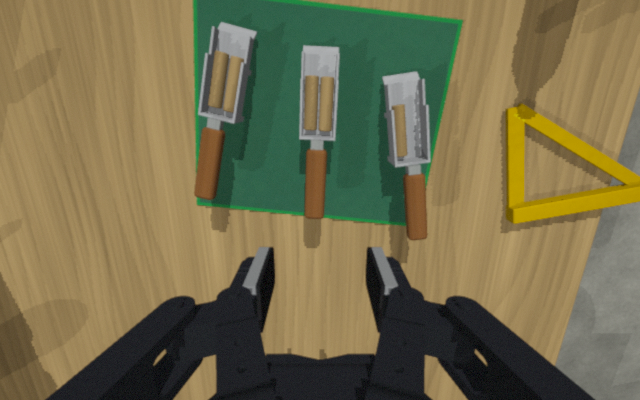

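```bash
sed -i 's/(4,90,40),(13,190,170)/(4,140,50),(14,255,190)/' seg.py; python3 - <<'E'
from seg import *
im=cv2.cvtColor(cv2.imread("pics/w8.png"),cv2.COLOR_BGR2RGB);k=cams.get_calibration("wrist");print(im[185,316],im[165,208]);handles(im,k)
E
```

```text
[133  90  46] [130  87  43]
```

```bash
python3 - <<'E'
import cv2
im=cv2.imread("pics/w8.png");print(im.shape);h=cv2.cvtColor(im,cv2.COLOR_BGR2HSV)
for r,c in [(185,316),(170,316),(165,208),(200,415),(300,100),(120,150),(100,311),(95,217)]: print((r,c),im[r,c],h[r,c])
E
```

```text
(400, 640, 3)
(185, 316) [ 46  90 133] [ 15 167 133]
(170, 316) [ 47  87 132] [ 14 164 132]
(165, 208) [ 43  87 130] [ 15 171 130]
(200, 415) [ 45  84 127] [ 14 165 127]
(300, 100) [ 94 140 165] [ 19 110 165]
(120, 150) [100 148 172] [ 20 107 172]
(100, 311) [ 86 130 153] [ 20 112 153]
(95, 217) [ 75 114 138] [ 19 116 138]
```

```bash
sed -i 's/(4,140,50),(14,255,190)/(11,140,50),(17,210,170)/' seg.py; python3 - <<'E'
from seg import *
im=cv2.cvtColor(cv2.imread("pics/w8.png"),cv2.COLOR_BGR2RGB);k=cams.get_calibration("wrist");handles(im,k)
E
```

```text
handle [415. 206.] ctr [ 643.1 -353.9] size [23.9 83.5] axis 98.3
handle [315. 183.] ctr [ 523.  -326.8] size [22.3 81.6] axis 87.7
handle [209. 163.] ctr [ 401.4 -302. ] size [24.2 82.5] axis 76.1
```

Emit:
{"op": "jog_arm", "data": {
  "hand": 0.1,
  "plan": [
    {"x":0.054,"y":-0.029,"z":0.2,"wx":0,"wy":0,"wz":0.013},
    {"x":0.054,"y":-0.029,"z":0.4,"wx":0,"wy":0,"wz":0.013},
    {"x":0.054,"y":-0.029,"z":0.6,"wx":0,"wy":0,"wz":0.013},
    {"x":0.054,"y":-0.029,"z":0.8,"wx":0,"wy":0,"wz":0.013},
    {"x":0.054,"y":-0.029,"z":0.9,"wx":0,"wy":0,"wz":0.013},
    {"x":0.054,"y":-0.029,"z":0.9,"wx":0,"wy":0,"wz":0.013},
    {"x":0.054,"y":-0.029,"z":0.9,"wx":0,"wy":0,"wz":0.013}
  ]
}}

```text
t: 17.87
eef_pos: [0.5226, -0.2999, 0.0798]
tool_rot: [-0.0, 0.721, 0.693, -0.002]
contact_force: [0.7, 0.1, 0.4]
gripper_width: 0.547
```

```bash
python3 - <<'E'
from seg import *
print(goto([.5241,-.2983,.029],down(np.radians(87.6))));look("w9",(("tip_a",.008),("grip_a",.048)))
E
```

```text
([0.009, 0.0081, 0.2538], [-0.001, 0.0007, 0.0009])
[ 0.5226 -0.2999  0.0798] [[0.039, 0.999, -0.003], [0.999, -0.039, -0.002], [-0.002, -0.003, -1.0]] 17.92
tip_a [324.  14.] 0.85 [ 0.53   -0.1714  0.008 ]
tip_a [473.  60.] 0.77 [ 0.6246 -0.2011  0.008 ]
grip_a [324. 227.] 0.84 [ 0.5256 -0.2962  0.048 ]
grip_a [124. 201.] 0.75 [ 0.4059 -0.2749  0.048 ]
grip_a [509. 264.] 0.72 [ 0.6433 -0.3261  0.048 ]
handle [512. 287.] ctr [ 640.6 -343.3] size [27.2 78.2] axis 98.2
handle [323. 265.] ctr [ 524.1 -321.9] size [22.2 84.1] axis 87.7
handle [123. 237.] ctr [ 405.  -298.8] size [27.4 85.7] axis 76.4
```

Emit:
{"op": "jog_arm", "data": {
  "plan": [
    {"x":0.009,"y":0.01,"z":0.08,"wx":0,"wy":0,"wz":0},
    {"x":0.009,"y":0.01,"z":0.16,"wx":0,"wy":0,"wz":0},
    {"x":0.009,"y":0.01,"z":0.22,"wx":0,"wy":0,"wz":0},
    {"x":0.009,"y":0.01,"z":0.252,"wx":0,"wy":0,"wz":0},
    {"x":0.009,"y":0.01,"z":0.252,"wx":0,"wy":0,"wz":0},
    {"x":0.009,"y":0.01,"z":0.252,"wx":0,"wy":0,"wz":0}
  ]
}}

```text
t: 18.52
eef_pos: [0.5269, -0.3, 0.0326]
tool_rot: [0.003, 0.721, 0.693, -0.001]
contact_force: [0.3, -1.0, 0.3]
gripper_width: 0.552
```

Emit:
{"op": "jog_arm", "data": {
  "hand": -1,
  "grip_force": 60,
  "plan": [
    {"x":0,"y":0,"z":0,"wx":0,"wy":0,"wz":0},
    {"x":0,"y":0,"z":0,"wx":0,"wy":0,"wz":0},
    {"x":0,"y":0,"z":0,"wx":0,"wy":0,"wz":0},
    {"x":0,"y":0,"z":0,"wx":0,"wy":0,"wz":0},
    {"x":0,"y":0,"z":0,"wx":0,"wy":0,"wz":0},
    {"x":0,"y":0,"z":0,"wx":0,"wy":0,"wz":0},
    {"x":0,"y":0,"z":0,"wx":0,"wy":0,"wz":0}
  ]
}}

```text
t: 19.1
eef_pos: [0.5275, -0.3006, 0.0337]
tool_rot: [0.003, 0.721, 0.693, -0.001]
contact_force: [-1.3, 0.7, 6.2]
gripper_width: 0.268
```

Emit:
{"op": "jog_arm", "data": {
  "plan": [
    {"x":0,"y":0,"z":-0.05,"wx":0,"wy":0,"wz":0},
    {"x":0,"y":0,"z":-0.15,"wx":0,"wy":0,"wz":0},
    {"x":0,"y":0,"z":-0.3,"wx":0,"wy":0,"wz":0},
    {"x":0,"y":0,"z":-0.45,"wx":0,"wy":0,"wz":0},
    {"x":0,"y":0,"z":-0.6,"wx":0,"wy":0,"wz":0},
    {"x":0,"y":0,"z":-0.75,"wx":0,"wy":0,"wz":0},
    {"x":0,"y":0,"z":-0.85,"wx":0,"wy":0,"wz":0},
    {"x":0,"y":0,"z":-0.9,"wx":0,"wy":0,"wz":0},
    {"x":0,"y":0,"z":-0.9,"wx":0,"wy":0,"wz":0}
  ]
}}

```text
t: 19.85
eef_pos: [0.528, -0.3, 0.2165]
tool_rot: [0.006, 0.721, 0.693, 0.0]
contact_force: [0.9, -0.2, -1.7]
gripper_width: 0.27
```

```bash
python3 - <<'E'
from seg import *
im,k=look("w10",(("tip_a",.185),("grip_a",.225)))
p,R=pose();f=lambda x,z:proj(k,R.apply([x,0,-z])+p)[0].round(1)
print("expected tip",f(.126,-.0213),"bend",f(.117,-.012))
E
```

```text
[ 0.528  -0.3     0.2165] [[0.04, 0.999, 0.008], [0.999, -0.04, -0.008], [-0.007, 0.008, -1.0]] 19.9
tip_a [406.  75.] 0.89 [ 0.5778 -0.2114  0.185 ]
tip_a [218.  28.] 0.83 [ 0.482  -0.1855  0.185 ]
grip_a [324. 264.] 0.87 [ 0.5306 -0.2991  0.225 ]
grip_a [197. 161.] 0.85 [ 0.4764 -0.2452  0.225 ]
grip_a [427. 199.] 0.84 [ 0.579  -0.2674  0.225 ]
grip_a [405.  75.] 0.28 [ 0.5663 -0.2136  0.225 ]
handle [320. 295.] ctr [ 524.1 -445.4] size [ 56.9 165.4] axis 88.7
handle [429. 221.] ctr [ 643.6 -350.7] size [24.4 84.3] axis 98.3
handle [196. 184.] ctr [ 403.  -299.4] size [24.6 83.5] axis 76.1
expected tip [314.1  -8. ] bend [314.   8.]
```

View pics/w10.png

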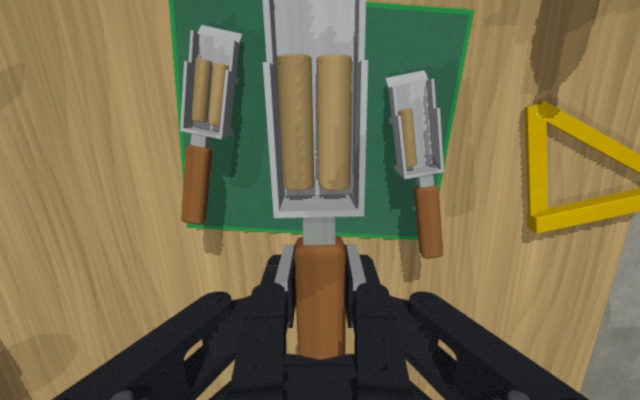

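```bash
python3 - <<'E'
from seg import *
k=cams.get_calibration("wrist");p,R=pose()
for tx,tz in [(.0266,.0123),(.024,.0167)]:
    print([proj(k,R.apply([tx+dx,y,-(tz+dz)])+p)[0].round(1).tolist() for dx,y,dz in [(0,-.0205,0),(0,.0205,0),(.0025,-.018,0),(.0025,0,-.026)]])
P,Rr=pour(0,off=(.0026,-.0044));print(P,goto(P+[0,0,.06],Rr))
E
```

```text
[[274.3, 218.7], [364.0, 218.7], [279.5, 213.6], [319.3, 196.8]]
[[273.1, 227.7], [365.1, 227.8], [278.5, 222.5], [319.2, 204.0]]
[0.54532973 0.11405719 0.1732    ] ([2.0672, 0.0153, -0.1153], [0.0004, 0.0014, 0.0023])
```

Emit:
{"op": "jog_arm", "data": {
  "plan": [
    {"x":0.05,"y":0,"z":-0.05,"wx":0,"wy":0,"wz":0},
    {"x":0.14,"y":0,"z":-0.1,"wx":0,"wy":0,"wz":0.0},
    {"x":0.24,"y":0,"z":-0.12,"wx":0,"wy":0,"wz":0.0},
    {"x":0.34,"y":0,"z":-0.12,"wx":0,"wy":0,"wz":0.0},
    {"x":0.45,"y":0,"z":-0.12,"wx":0,"wy":0,"wz":0.0},
    {"x":0.56,"y":0,"z":-0.12,"wx":0,"wy":0,"wz":0.0},
    {"x":0.67,"y":0,"z":-0.12,"wx":0,"wy":0,"wz":0.0},
    {"x":0.78,"y":0,"z":-0.12,"wx":0,"wy":0,"wz":0.0},
    {"x":0.88,"y":0,"z":-0.12,"wx":0,"wy":0,"wz":0.0},
    {"x":0.96,"y":0,"z":-0.12,"wx":0,"wy":0,"wz":0.0},
    {"x":1,"y":0,"z":-0.12,"wx":0,"wy":0,"wz":0.0}
  ]
}}

```text
t: 20.92
eef_pos: [0.5331, -0.0954, 0.2343]
tool_rot: [0.001, 0.72, 0.694, -0.001]
contact_force: [-0.4, 0.5, -0.9]
gripper_width: 0.271
```

Emit:
{"op": "jog_arm", "data": {
  "plan": [
    {"x":0.05,"y":0,"z":0,"wx":0,"wy":0,"wz":0},
    {"x":0.14,"y":0,"z":0,"wx":0,"wy":0,"wz":0},
    {"x":0.24,"y":0,"z":0,"wx":0,"wy":0,"wz":0},
    {"x":0.34,"y":0,"z":0,"wx":0,"wy":0,"wz":0},
    {"x":0.45,"y":0,"z":0,"wx":0,"wy":0,"wz":0},
    {"x":0.56,"y":0,"z":0,"wx":0,"wy":0,"wz":0},
    {"x":0.67,"y":0,"z":0,"wx":0,"wy":0,"wz":0},
    {"x":0.78,"y":0,"z":0,"wx":0,"wy":0,"wz":0},
    {"x":0.86,"y":0,"z":0,"wx":0,"wy":0,"wz":0},
    {"x":0.92,"y":0,"z":0,"wx":0,"wy":0,"wz":0},
    {"x":0.92,"y":0,"z":0,"wx":0,"wy":0,"wz":0}
  ]
}}

```text
t: 21.83
eef_pos: [0.5394, 0.0914, 0.2335]
tool_rot: [0.0, 0.718, 0.696, -0.001]
contact_force: [0.6, 0.5, -1.0]
gripper_width: 0.271
```

```bash
python3 - <<'E'
from seg import *
p,R=pose();P,Rr=pour(0,off=(.0026,-.0044));print(p,monitor.get_obs()["t"],goto(P+[0,0,.04],Rr))
im=cams.read_camera("side");ks=cams.get_calibration("side");cv2.imwrite("pics/s2.png",im[:,:,::-1])
tip=p+R.apply([.1286,0,.0257]);print("tip exp",tip,proj(ks,tip),proj(ks,M))
for t in ("tip_a","hopper_mouth"): print([(np.round(d["location"],1).tolist(),round(d["confidence"],2)) for d in finder.place_of("side",t)])
E
```

```text
[0.53935145 0.09140139 0.23349659] 21.8333 ([0.1144, 0.0264, 0.1012], [-0.0005, 0.0006, 0.0047])
tip exp [0.54348508 0.21988455 0.20754585] [[282.71558197 100.81972227]] [[284.94290031 108.90661721]]
[([353.4, 280.7], 0.96), ([283.8, 100.5], 0.82), ([271.3, 277.5], 0.77), ([286.5, 149.2], 0.47)]
[([242.3, 189.4], 0.97), ([199.0, 105.2], 0.78), ([285.3, 106.4], 0.69)]
```

Emit:
{"op": "jog_arm", "data": {
  "plan": [
    {"x":0.05,"y":0.012,"z":0.03,"wx":0,"wy":0,"wz":0.0047},
    {"x":0.1,"y":0.026,"z":0.07,"wx":0,"wy":0,"wz":0.0047},
    {"x":0.114,"y":0.026,"z":0.13,"wx":0,"wy":0,"wz":0.0047},
    {"x":0.114,"y":0.026,"z":0.18,"wx":0,"wy":0,"wz":0.0047},
    {"x":0.114,"y":0.026,"z":0.2,"wx":0,"wy":0,"wz":0.0047},
    {"x":0.114,"y":0.026,"z":0.2,"wx":0,"wy":0,"wz":0.0047},
    {"x":0.114,"y":0.026,"z":0.2,"wx":0,"wy":0,"wz":0.0047}
  ]
}}

```text
t: 22.57
eef_pos: [0.5455, 0.1087, 0.1929]
tool_rot: [0.001, 0.726, 0.688, -0.003]
contact_force: [0.6, -0.0, -0.9]
gripper_width: 0.269
```

```bash
python3 - <<'E'
from seg import *
p,R=pose();P,Rr=pour(0,off=(.0026,-.0044));print(p,monitor.get_obs()["contact_force"],goto(P,Rr))
im=cams.read_camera("side");ks=cams.get_calibration("side");cv2.imwrite("pics/s3.png",im[:,:,::-1])
cv2.imwrite("pics/s3c.png",cv2.resize(im[60:180,220:360,::-1],None,fx=5,fy=5,interpolation=2))
tip=p+R.apply([.1286,0,.0257]);print("tip exp",tip,proj(ks,tip),proj(ks,M))
E
```

```text
[0.5454621  0.10866745 0.1929025 ] [ 0.64653652 -0.0265157  -0.86648445] ([0.0273, -0.0018, 0.0984], [-0.0008, 0.0015, -0.0019])
tip exp [0.55219797 0.23696603 0.16658612] [[285.99082152 109.56504914]] [[284.94290031 108.90661721]]
```

View pics/s3c.png

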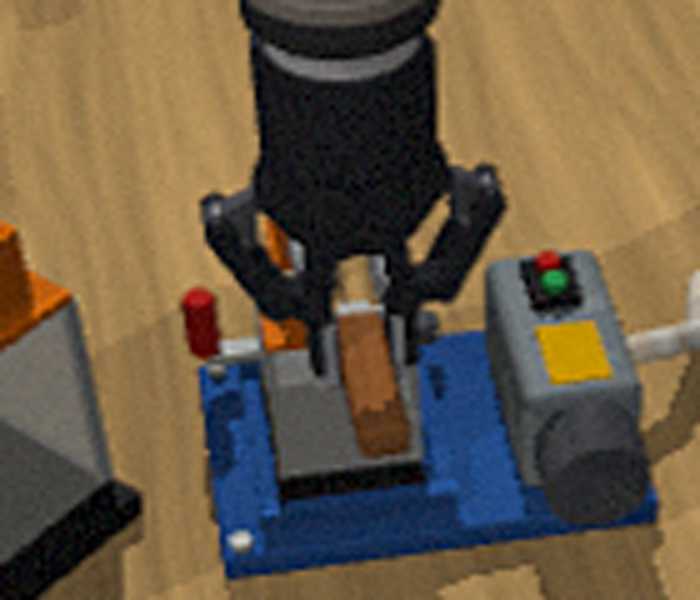

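Emit:
{"op": "jog_arm", "data": {
  "plan": [
    {"x":0.02,"y":-0.002,"z":0.03,"wx":0,"wy":0.001,"wz":-0.002},
    {"x":0.03,"y":-0.002,"z":0.06,"wx":0,"wy":0.001,"wz":-0.002},
    {"x":0.03,"y":-0.002,"z":0.085,"wx":0,"wy":0.001,"wz":-0.002},
    {"x":0.03,"y":-0.002,"z":0.1,"wx":0,"wy":0.001,"wz":-0.002},
    {"x":0.03,"y":-0.002,"z":0.1,"wx":0,"wy":0.001,"wz":-0.002},
    {"x":0.03,"y":-0.002,"z":0.1,"wx":0,"wy":0.001,"wz":-0.002}
  ]
}}

```text
t: 23.12
eef_pos: [0.5455, 0.1147, 0.1731]
tool_rot: [-0.0, 0.723, 0.69, -0.001]
contact_force: [-0.7, 0.8, -1.9]
gripper_width: 0.268
```

```bash
cat > tp.py <<'E'
from seg import *
import sys
ox,oz=float(sys.argv[1]),float(sys.argv[2])
p,R=pose();o=monitor.get_obs();print(p.round(4),np.round(o["contact_force"],1),np.round(o["q"],2),round(o["t"],2))
tip=p+R.apply([.126+ox,0,.0213-oz]);print("tip-mouth mm",((tip-M)*1000).round(1))
for th in (0,7,14,21,28,35,42,46,48):
    print(th,*goto(*pour(th,off=(ox,oz))))
E
python3 tp.py .0026 -.0044
```

```text
[0.5455 0.1147 0.1731] [-0.7  0.8 -1.9] [-0.08  0.37 -0.29  1.88  0.13  0.91 -0.49] 23.12
tip-mouth mm [ -0.5 -12.4  -7.8]
0 [-0.0033, -0.0009, -0.0004] [-0.0006, 0.0005, 0.0001]
7 [0.017, -0.001, -0.0778] [-0.0006, -0.0384, 0.0002]
14 [0.0467, -0.0011, -0.1522] [-0.0006, -0.0773, 0.0002]
21 [0.0851, -0.0013, -0.2224] [-0.0006, -0.1162, 0.0003]
28 [0.1319, -0.0014, -0.2874] [-0.0006, -0.1551, 0.0003]
35 [0.1862, -0.0015, -0.3463] [-0.0006, -0.194, 0.0003]
42 [0.2473, -0.0016, -0.398] [-0.0006, -0.2329, 0.0004]
46 [0.2848, -0.0016, -0.4241] [-0.0006, -0.2551, 0.0004]
48 [0.3043, -0.0016, -0.4362] [-0.0005, -0.2662, 0.0004]
```

Emit:
{"op": "jog_arm", "data": {
  "plan": [
    {"x":0.006,"y":-0.001,"z":-0.039,"wx":0,"wy":-0.019,"wz":0},
    {"x":0.017,"y":-0.001,"z":-0.078,"wx":0,"wy":-0.0384,"wz":0},
    {"x":0.031,"y":-0.001,"z":-0.115,"wx":0,"wy":-0.058,"wz":0},
    {"x":0.047,"y":-0.001,"z":-0.152,"wx":0,"wy":-0.0773,"wz":0},
    {"x":0.047,"y":-0.001,"z":-0.152,"wx":0,"wy":-0.0773,"wz":0},
    {"x":0.047,"y":-0.001,"z":-0.152,"wx":0,"wy":-0.0773,"wz":0}
  ]
}}

```text
t: 23.62
eef_pos: [0.546, 0.1256, 0.2036]
tool_rot: [0.083, 0.717, 0.686, -0.088]
contact_force: [-0.8, -0.5, -2.2]
gripper_width: 0.265
```

```bash
python3 tp.py .0026 -.0044
```

```text
[0.546  0.1256 0.2036] [-0.8 -0.5 -2.2] [-0.27  0.38 -0.24  1.8   0.33  1.12 -0.71] 23.62
tip-mouth mm [ -0.9 -11.3  -7.2]
0 [-0.0199, -0.0005, 0.1613] [-0.0004, 0.0771, 0.001]
7 [-0.0186, -0.0005, 0.0813] [-0.0003, 0.0382, 0.001]
14 [-0.0076, -0.0006, 0.002] [-0.0002, -0.0007, 0.001]
21 [0.013, -0.0006, -0.0754] [-0.0002, -0.0396, 0.001]
28 [0.0429, -0.0005, -0.1496] [-0.0001, -0.0785, 0.0011]
35 [0.0817, -0.0004, -0.2197] [-0.0, -0.1174, 0.0011]
42 [0.1286, -0.0003, -0.2845] [0.0, -0.1563, 0.0011]
46 [0.1589, -0.0003, -0.3189] [0.0001, -0.1785, 0.0011]
48 [0.175, -0.0002, -0.3352] [0.0001, -0.1896, 0.0011]
```

Tip tracks well. Continue to 46°.

Emit:
{"op": "jog_arm", "data": {
  "plan": [
    {"x":0.002,"y":0,"z":-0.038,"wx":0,"wy":-0.02,"wz":0.001},
    {"x":0.013,"y":0,"z":-0.075,"wx":0,"wy":-0.04,"wz":0.001},
    {"x":0.027,"y":0,"z":-0.113,"wx":0,"wy":-0.059,"wz":0.001},
    {"x":0.043,"y":0,"z":-0.15,"wx":0,"wy":-0.0785,"wz":0.001},
    {"x":0.061,"y":0,"z":-0.186,"wx":0,"wy":-0.098,"wz":0.001},
    {"x":0.082,"y":0,"z":-0.22,"wx":0,"wy":-0.1174,"wz":0.001},
    {"x":0.104,"y":0,"z":-0.253,"wx":0,"wy":-0.137,"wz":0.001},
    {"x":0.129,"y":0,"z":-0.285,"wx":0,"wy":-0.1563,"wz":0.001},
    {"x":0.159,"y":0,"z":-0.319,"wx":0,"wy":-0.1785,"wz":0.001},
    {"x":0.159,"y":0,"z":-0.319,"wx":0,"wy":-0.1785,"wz":0.001},
    {"x":0.159,"y":0,"z":-0.319,"wx":0,"wy":-0.1785,"wz":0.001},
    {"x":0.159,"y":0,"z":-0.319,"wx":0,"wy":-0.1785,"wz":0.001}
  ]
}}

```text
t: 24.62
eef_pos: [0.5484, 0.1699, 0.2577]
tool_rot: [0.269, 0.667, 0.635, -0.283]
contact_force: [0.2, -1.0, -0.6]
gripper_width: 0.268
```

```bash
python3 tp.py .0026 -.0044; python3 - <<'E'
from h import *
im=cams.read_camera("wrist");cv2.imwrite("pics/w11.png",im[:,:,::-1])
print([(np.round(d["bbox"]).tolist(),round(d["confidence"],2)) for d in finder.find_in("wrist","pin_a1")])
E
```

```text
[0.5484 0.1699 0.2577] [ 0.2 -1.  -0.6] [-0.6   0.58 -0.16  1.57  0.6   1.65 -0.98] 24.62
tip-mouth mm [ -0.1 -14.7  -7.6]
0 [0.1087, -0.0015, 0.4947] [-0.0004, 0.2551, -0.0006]
7 [0.0674, -0.0015, 0.4262] [-0.0004, 0.2162, -0.0005]
14 [0.0346, -0.0016, 0.3531] [-0.0004, 0.1773, -0.0005]
21 [0.0111, -0.0017, 0.2766] [-0.0005, 0.1385, -0.0005]
28 [-0.003, -0.0018, 0.1978] [-0.0005, 0.0996, -0.0005]
35 [-0.0074, -0.002, 0.1179] [-0.0005, 0.0607, -0.0004]
42 [-0.0019, -0.0021, 0.038] [-0.0005, 0.0218, -0.0004]
46 [0.0055, -0.0022, -0.0072] [-0.0005, -0.0004, -0.0004]
48 [0.0104, -0.0023, -0.0295] [-0.0006, -0.0115, -0.0004]
[([265.0, 193.0, 11.0, 14.0], 0.69), ([480.0, 40.0, 104.0, 85.0], 0.64), ([254.0, 189.0, 11.0, 16.0], 0.58)]
```

View pics/w11.png

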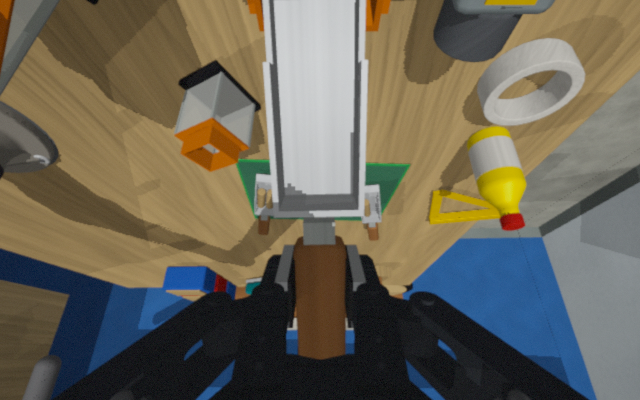

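Emit:
{"op": "jog_arm", "data": {
  "plan": [
    {"x":-0.1,"y":0,"z":-0.1,"wx":0,"wy":0,"wz":0},
    {"x":-0.216,"y":0,"z":-0.208,"wx":0,"wy":0,"wz":0},
    {"x":-0.216,"y":0,"z":-0.2,"wx":0,"wy":0.03,"wz":0},
    {"x":-0.21,"y":0,"z":-0.12,"wx":0,"wy":0.065,"wz":0},
    {"x":-0.2,"y":0,"z":-0.02,"wx":0,"wy":0.1,"wz":0},
    {"x":-0.19,"y":0,"z":0.07,"wx":0,"wy":0.138,"wz":0},
    {"x":-0.18,"y":0,"z":0.15,"wx":0,"wy":0.177,"wz":0},
    {"x":-0.15,"y":0,"z":0.22,"wx":0,"wy":0.216,"wz":0},
    {"x":-0.107,"y":0,"z":0.287,"wx":0,"wy":0.255,"wz":0},
    {"x":-0.107,"y":0,"z":0.287,"wx":0,"wy":0.255,"wz":0},
    {"x":-0.107,"y":0,"z":0.287,"wx":0,"wy":0.255,"wz":0}
  ]
}}

```text
t: 25.63
eef_pos: [0.5453, 0.1083, 0.2337]
tool_rot: [0.001, 0.727, 0.686, -0.001]
contact_force: [-0.2, 0.9, -1.3]
gripper_width: 0.271
```

Emit:
{"op": "jog_arm", "data": {
  "plan": [
    {"x":-0.15,"y":0,"z":0,"wx":0,"wy":0,"wz":0},
    {"x":-0.3,"y":0,"z":0,"wx":0,"wy":0,"wz":0},
    {"x":-0.5,"y":0,"z":0,"wx":0,"wy":0,"wz":0},
    {"x":-0.7,"y":0,"z":0,"wx":0,"wy":0,"wz":0},
    {"x":-0.9,"y":0,"z":0,"wx":0,"wy":0,"wz":0},
    {"x":-1,"y":0,"z":0,"wx":0,"wy":0,"wz":0},
    {"x":-1,"y":0,"z":0,"wx":0,"wy":0,"wz":0}
  ]
}}

```text
t: 26.22
eef_pos: [0.5332, -0.0972, 0.235]
tool_rot: [0.003, 0.73, 0.684, -0.002]
contact_force: [0.2, -0.5, -2.4]
gripper_width: 0.266
```

Emit:
{"op": "jog_arm", "data": {
  "plan": [
    {"x":-0.15,"y":0,"z":0,"wx":0,"wy":0,"wz":0},
    {"x":-0.3,"y":0,"z":0,"wx":0,"wy":0,"wz":0},
    {"x":-0.5,"y":0,"z":0,"wx":0,"wy":0,"wz":0},
    {"x":-0.7,"y":0,"z":0,"wx":0,"wy":0,"wz":0},
    {"x":-0.9,"y":0,"z":0,"wx":0,"wy":0,"wz":0},
    {"x":-1,"y":0,"z":0.2,"wx":0,"wy":0,"wz":0},
    {"x":-1,"y":0,"z":0.3,"wx":0,"wy":0,"wz":0},
    {"x":-1,"y":0,"z":0.4,"wx":0,"wy":0,"wz":0},
    {"x":-1,"y":0,"z":0.4,"wx":0,"wy":0,"wz":0},
    {"x":-1,"y":0,"z":0.4,"wx":0,"wy":0,"wz":0}
  ]
}}

```text
t: 27.05
eef_pos: [0.5206, -0.2957, 0.1562]
tool_rot: [0.002, 0.729, 0.684, -0.003]
contact_force: [0.2, -0.4, -0.9]
gripper_width: 0.269
```

```bash
python3 - <<'E'
from seg import *
print(goto([.5275,-.3006,.0337],down(np.radians(87.6))));look("w12",(("tip_a",.008),("grip_a",.048)))
E
```

```text
([-0.0184, 0.0368, 0.6124], [-0.0003, 0.0019, -0.0068])
[ 0.5206 -0.2957  0.1562] [[0.063, 0.998, -0.001], [0.998, -0.063, -0.006], [-0.006, -0.001, -1.0]] 27.1
tip_a [207.  23.] 0.85 [ 0.4347 -0.1502  0.008 ]
tip_a [430.  71.] 0.7 [ 0.6234 -0.1996  0.008 ]
tip_a [185.  96.] 0.44 [ 0.4049 -0.2067  0.008 ]
grip_a [462. 222.] 0.89 [ 0.644  -0.3274  0.048 ]
grip_a [181. 179.] 0.83 [ 0.4048 -0.2732  0.048 ]
grip_a [319. 262.] 0.82 [ 0.5164 -0.3589  0.048 ]
handle [320. 295.] ctr [ 514.8 -395.9] size [ 45.5 132.1] axis 87.2
handle [462. 247.] ctr [ 642.9 -349.8] size [25.1 85.8] axis 98.2
handle [181. 209.] ctr [ 403.4 -299.3] size [25.2 84.5] axis 76.3
```

Emit:
{"op": "jog_arm", "data": {
  "plan": [
    {"x":-0.018,"y":0.037,"z":0.15,"wx":0,"wy":0.002,"wz":-0.007},
    {"x":-0.018,"y":0.037,"z":0.3,"wx":0,"wy":0.002,"wz":-0.007},
    {"x":-0.018,"y":0.037,"z":0.42,"wx":0,"wy":0.002,"wz":-0.007},
    {"x":-0.018,"y":0.037,"z":0.52,"wx":0,"wy":0.002,"wz":-0.007},
    {"x":-0.018,"y":0.037,"z":0.58,"wx":0,"wy":0.002,"wz":-0.007},
    {"x":-0.018,"y":0.037,"z":0.615,"wx":0,"wy":0.002,"wz":-0.007},
    {"x":-0.018,"y":0.037,"z":0.615,"wx":0,"wy":0.002,"wz":-0.007},
    {"x":-0.018,"y":0.037,"z":0.615,"wx":0,"wy":0.002,"wz":-0.007}
  ]
}}

```text
t: 27.87
eef_pos: [0.5303, -0.3023, 0.0366]
tool_rot: [0.003, 0.722, 0.692, 0.001]
contact_force: [0.2, -0.5, -1.6]
gripper_width: 0.269
```

Emit:
{"op": "jog_arm", "data": {
  "hand": 0.1,
  "plan": [
    {"x":0,"y":0,"z":0,"wx":0,"wy":0,"wz":0},
    {"x":0,"y":0,"z":0,"wx":0,"wy":0,"wz":0},
    {"x":0,"y":0,"z":0,"wx":0,"wy":0,"wz":0},
    {"x":0,"y":0,"z":0,"wx":0,"wy":0,"wz":0},
    {"x":0,"y":0,"z":0,"wx":0,"wy":0,"wz":0}
  ]
}}

```text
t: 28.28
eef_pos: [0.5306, -0.3024, 0.0372]
tool_rot: [0.003, 0.722, 0.692, 0.001]
contact_force: [-0.3, 0.8, 0.7]
gripper_width: 0.545
```

Emit:
{"op": "jog_arm", "data": {
  "plan": [
    {"x":0,"y":0,"z":-0.15,"wx":0,"wy":0,"wz":0},
    {"x":0,"y":0,"z":-0.3,"wx":0,"wy":0,"wz":0},
    {"x":0,"y":-0.1,"z":-0.45,"wx":0,"wy":0,"wz":0.02},
    {"x":0,"y":-0.3,"z":-0.45,"wx":0,"wy":0,"wz":0.04},
    {"x":0,"y":-0.5,"z":-0.45,"wx":0,"wy":0,"wz":0.06},
    {"x":0.05,"y":-0.55,"z":-0.45,"wx":0,"wy":0,"wz":0.062},
    {"x":0.05,"y":-0.55,"z":-0.45,"wx":0,"wy":0,"wz":0.062},
    {"x":0.05,"y":-0.55,"z":-0.45,"wx":0,"wy":0,"wz":0.062}
  ]
}}

```text
t: 28.95
eef_pos: [0.4205, -0.2875, 0.127]
tool_rot: [0.003, 0.785, 0.619, 0.002]
contact_force: [0.5, -0.7, 1.2]
gripper_width: 0.551
```

```bash
python3 - <<'E'
from seg import *
look("w13",(("tip_a",.008),("grip_a",.048)))
print(goto([.4081,-.2743,.031],down(np.radians(76.4))))
E
```

```text
[ 0.4205 -0.2875  0.127 ] [[0.234, 0.972, 0.007], [0.972, -0.234, -0.003], [-0.002, 0.007, -1.0]] 29.0
tip_a [427.  18.] 0.86 [ 0.5327 -0.1727  0.008 ]
tip_a [294.  19.] 0.8 [ 0.4351 -0.1499  0.008 ]
tip_a [551.  23.] 0.56 [ 0.6242 -0.1983  0.008 ]
grip_a [616. 189.] 0.77 [ 0.6432 -0.3262  0.048 ]
grip_a [296. 194.] 0.61 [ 0.4064 -0.2727  0.048 ]
grip_a [554.  24.] 0.32 [ 0.5975 -0.2009  0.048 ]
handle [297. 228.] ctr [ 400.6 -299. ] size [22.3 83.4] axis 76.2
handle [468. 222.] ctr [ 527.3 -324.6] size [25.4 85.1] axis 89.5
handle [619. 218.] ctr [ 639.1 -348.9] size [31.3 88.5] axis 98.3
([0.0506, -0.0875, 0.4779], [0.0025, 0.0005, 0.0006])
```

Emit:
{"op": "jog_arm", "data": {
  "plan": [
    {"x":0.06,"y":-0.095,"z":0.0,"wx":0.002,"wy":0,"wz":0},
    {"x":0.06,"y":-0.095,"z":0.1,"wx":0.002,"wy":0,"wz":0},
    {"x":0.06,"y":-0.095,"z":0.25,"wx":0.002,"wy":0,"wz":0},
    {"x":0.06,"y":-0.095,"z":0.38,"wx":0.002,"wy":0,"wz":0},
    {"x":0.06,"y":-0.095,"z":0.46,"wx":0.002,"wy":0,"wz":0},
    {"x":0.06,"y":-0.095,"z":0.495,"wx":0.002,"wy":0,"wz":0},
    {"x":0.06,"y":-0.095,"z":0.495,"wx":0.002,"wy":0,"wz":0},
    {"x":0.06,"y":-0.095,"z":0.495,"wx":0.002,"wy":0,"wz":0}
  ]
}}

```text
t: 29.77
eef_pos: [0.4078, -0.2723, 0.0277]
tool_rot: [0.001, 0.785, 0.619, -0.0]
contact_force: [-0.3, 0.5, -0.5]
gripper_width: 0.551
```

Emit:
{"op": "jog_arm", "data": {
  "hand": -1,
  "grip_force": 60,
  "plan": [
    {"x":0,"y":0,"z":0,"wx":0,"wy":0,"wz":0},
    {"x":0,"y":0,"z":0,"wx":0,"wy":0,"wz":0},
    {"x":0,"y":0,"z":0,"wx":0,"wy":0,"wz":0},
    {"x":0,"y":0,"z":0,"wx":0,"wy":0,"wz":0},
    {"x":0,"y":0,"z":0,"wx":0,"wy":0,"wz":0},
    {"x":0,"y":0,"z":0,"wx":0,"wy":0,"wz":0},
    {"x":0,"y":0,"z":0,"wx":0,"wy":0,"wz":0}
  ]
}}

```text
t: 30.35
eef_pos: [0.4089, -0.2729, 0.0288]
tool_rot: [0.002, 0.785, 0.619, 0.0]
contact_force: [-0.1, -0.5, 6.2]
gripper_width: 0.273
```

Emit:
{"op": "jog_arm", "data": {
  "plan": [
    {"x":0,"y":0,"z":-0.05,"wx":0,"wy":0,"wz":0},
    {"x":0,"y":0,"z":-0.15,"wx":0,"wy":0,"wz":0},
    {"x":0,"y":0,"z":-0.3,"wx":0,"wy":0,"wz":0},
    {"x":0,"y":0,"z":-0.45,"wx":0,"wy":0,"wz":0},
    {"x":0,"y":0,"z":-0.6,"wx":0,"wy":0,"wz":0},
    {"x":0,"y":0,"z":-0.75,"wx":0,"wy":0,"wz":0},
    {"x":0,"y":0,"z":-0.9,"wx":0,"wy":0,"wz":0},
    {"x":0,"y":0,"z":-1,"wx":0,"wy":0,"wz":0},
    {"x":0,"y":0,"z":-1,"wx":0,"wy":0,"wz":0}
  ]
}}

```text
t: 31.1
eef_pos: [0.4101, -0.2735, 0.2341]
tool_rot: [0.006, 0.785, 0.619, 0.002]
contact_force: [0.8, -0.7, -2.6]
gripper_width: 0.271
```

```bash
cat > held.py <<'E'
from seg import *
p,R=pose();k=cams.get_calibration("wrist");im=cams.read_camera("wrist");cv2.imwrite(f"pics/{__import__('sys').argv[1]}.png",im[:,:,::-1])
print(p.round(4),R.as_matrix().round(3).tolist())
# rear wall outer top edge: column-mean brightness profile along rows at trough sides
g=cv2.cvtColor(im,cv2.COLOR_RGB2GRAY)
for c in (285,345): print(c,g[196:236:2,c-3:c+4].mean(1).round().astype(int).tolist())
for tx,tz in [(.0266,.0123),(.024,.0123),(.024,.0167),(.0266,.0167)]: print(tx,tz,[proj(k,R.apply([tx,y,-tz])+p)[0].round(1).tolist() for y in (-.0205,.0205)])
E
python3 held.py w14; python3 - <<'E'
import cv2
g=cv2.cvtColor(cv2.imread("pics/w10.png"),cv2.COLOR_BGR2GRAY)
for c in (285,345): print("w10",c,g[196:236:2,c-3:c+4].mean(1).round().astype(int).tolist())
E
```

```text
[ 0.4101 -0.2735  0.2341] [[0.233, 0.972, 0.011], [0.972, -0.233, -0.007], [-0.004, 0.013, -1.0]]
285 [96, 106, 102, 107, 106, 105, 93, 79, 101, 115, 115, 116, 137, 142, 145, 162, 161, 160, 143, 141]
345 [96, 97, 104, 105, 103, 88, 90, 140, 145, 142, 141, 141, 141, 139, 152, 155, 155, 123, 82, 97]
0.0266 0.0123 [[273.8, 218.9], [363.5, 218.9]]
0.024 0.0123 [[274.0, 224.1], [363.3, 224.2]]
0.024 0.0167 [[272.6, 227.9], [364.6, 227.9]]
0.0266 0.0167 [[272.4, 222.4], [364.9, 222.5]]
w10 285 [91, 119, 135, 142, 143, 143, 145, 144, 168, 171, 169, 106, 81, 82, 83, 83, 82, 97, 111, 153]
w10 345 [106, 135, 145, 143, 144, 143, 141, 151, 156, 156, 131, 86, 84, 83, 85, 83, 85, 85, 88, 101]
```

Emit:
{"op": "jog_arm", "data": {
  "plan": [
    {"x":0.05,"y":0.01,"z":0,"wx":0,"wy":0,"wz":0},
    {"x":0.14,"y":0.03,"z":0,"wx":0,"wy":0,"wz":0},
    {"x":0.24,"y":0.05,"z":0,"wx":0,"wy":0,"wz":0},
    {"x":0.34,"y":0.07,"z":0,"wx":0,"wy":0,"wz":0},
    {"x":0.45,"y":0.09,"z":0,"wx":0,"wy":0,"wz":0},
    {"x":0.56,"y":0.11,"z":0,"wx":0,"wy":0,"wz":0},
    {"x":0.67,"y":0.13,"z":0,"wx":0,"wy":0,"wz":0},
    {"x":0.78,"y":0.15,"z":0,"wx":0,"wy":0,"wz":0},
    {"x":0.88,"y":0.18,"z":0,"wx":0,"wy":0,"wz":0},
    {"x":0.96,"y":0.2,"z":0,"wx":0,"wy":0,"wz":0},
    {"x":1,"y":0.2,"z":0,"wx":0,"wy":0,"wz":0}
  ]
}}

```text
t: 32.07
eef_pos: [0.4948, -0.0843, 0.2299]
tool_rot: [0.004, 0.784, 0.621, 0.001]
contact_force: [0.0, 0.6, -1.9]
gripper_width: 0.269
```

Emit:
{"op": "jog_arm", "data": {
  "plan": [
    {"x":0.05,"y":0,"z":0,"wx":0,"wy":0,"wz":-0.006},
    {"x":0.14,"y":0,"z":0,"wx":0,"wy":0,"wz":-0.012},
    {"x":0.24,"y":0,"z":0,"wx":0,"wy":0,"wz":-0.018},
    {"x":0.34,"y":0,"z":0,"wx":0,"wy":0,"wz":-0.024},
    {"x":0.45,"y":0,"z":0,"wx":0,"wy":0,"wz":-0.03},
    {"x":0.56,"y":0,"z":0,"wx":0,"wy":0,"wz":-0.036},
    {"x":0.67,"y":0,"z":0,"wx":0,"wy":0,"wz":-0.045},
    {"x":0.78,"y":0,"z":0,"wx":0,"wy":0,"wz":-0.055},
    {"x":0.86,"y":0,"z":0,"wx":0,"wy":0,"wz":-0.06},
    {"x":0.92,"y":0,"z":0,"wx":0,"wy":0,"wz":-0.06},
    {"x":0.92,"y":0,"z":0,"wx":0,"wy":0,"wz":-0.06}
  ]
}}

```text
t: 32.98
eef_pos: [0.537, 0.0979, 0.2292]
tool_rot: [0.003, 0.721, 0.693, 0.001]
contact_force: [0.2, 0.5, -1.4]
gripper_width: 0.271
```

```bash
python3 - <<'E'
from seg import *
off=(-.001,.0005)
p,R=pose();P,Rr=pour(0,off=off);print(p,monitor.get_obs()["t"],goto(P+[0,0,.025],Rr))
im=cams.read_camera("side");ks=cams.get_calibration("side");cv2.imwrite("pics/s4.png",im[:,:,::-1])
tip=p+R.apply([.126+off[0],0,.0213-off[1]]);print("tip exp",tip,proj(ks,tip),proj(ks,M))
for t in ("tip_a","hopper_mouth"): print([(np.round(d["location"],1).tolist(),round(d["confidence"],2)) for d in finder.place_of("side",t)])
E
```

```text
[0.5369786  0.09785019 0.22924892] 32.9833 ([0.1011, 0.0375, 0.1797], [0.0019, 0.0008, 0.0023])
tip exp [0.54210551 0.22269111 0.20812787] [[281.95619022 100.03855071]] [[284.94290031 108.90661721]]
[([327.9, 276.1], 0.96), ([357.9, 280.0], 0.79), ([388.7, 186.1], 0.58), ([282.9, 100.7], 0.56)]
[([282.6, 106.3], 0.91), ([199.9, 107.6], 0.88), ([243.1, 194.6], 0.73), ([365.1, 306.6], 0.26)]
```

Emit:
{"op": "jog_arm", "data": {
  "plan": [
    {"x":0.05,"y":0.018,"z":0.05,"wx":0.001,"wy":0,"wz":0.0023},
    {"x":0.1,"y":0.037,"z":0.1,"wx":0.002,"wy":0.001,"wz":0.0023},
    {"x":0.105,"y":0.038,"z":0.14,"wx":0.002,"wy":0.001,"wz":0.0023},
    {"x":0.105,"y":0.038,"z":0.18,"wx":0.002,"wy":0.001,"wz":0.0023},
    {"x":0.105,"y":0.038,"z":0.18,"wx":0.002,"wy":0.001,"wz":0.0023},
    {"x":0.105,"y":0.038,"z":0.18,"wx":0.002,"wy":0.001,"wz":0.0023}
  ]
}}

```text
t: 33.63
eef_pos: [0.5449, 0.1129, 0.1923]
tool_rot: [0.0, 0.725, 0.688, -0.002]
contact_force: [-0.0, -0.5, -1.8]
gripper_width: 0.269
```

```bash
python3 tp.py -.001 .0005; python3 - <<'E'
from h import *
im=cams.read_camera("wrist");cv2.imwrite("pics/w15.png",im[:,:,::-1])
im=cams.read_camera("top");k=cams.get_calibration("top");print([(np.round(d["location"],1).tolist(),round(d["confidence"],2)) for d in finder.place_of("top","hopper_mouth")],proj(k,M))
hsv=cv2.cvtColor(im,cv2.COLOR_RGB2HSV);print([(np.round(d["location"],1).tolist(),round(d["confidence"],2)) for d in finder.place_of("top","lever_knob")],proj(k,[.4823,.323,.062]))
E
```

```text
[0.5449 0.1129 0.1923] [-0.  -0.5 -1.8] [-0.1   0.34 -0.27  1.86  0.11  0.95 -0.47] 33.63
tip-mouth mm [ -0.5 -17.8  16.2]
0 [0.024, 0.0019, 0.1202] [-0.0007, 0.0009, -0.0018]
7 [0.0411, 0.0017, 0.0447] [-0.0008, -0.038, -0.0017]
14 [0.0673, 0.0014, -0.0281] [-0.001, -0.0769, -0.0017]
21 [0.1022, 0.001, -0.0971] [-0.0011, -0.1158, -0.0016]
28 [0.1452, 0.0006, -0.1614] [-0.0012, -0.1547, -0.0016]
35 [0.1957, 0.0002, -0.22] [-0.0013, -0.1936, -0.0015]
42 [0.253, -0.0003, -0.272] [-0.0014, -0.2325, -0.0014]
46 [0.2885, -0.0005, -0.2984] [-0.0014, -0.2547, -0.0014]
48 [0.3069, -0.0006, -0.3107] [-0.0014, -0.2658, -0.0014]
[([216.0, 209.5], 0.93), ([208.6, 295.7], 0.57), ([422.4, 199.9], 0.53)] [[215.44652653 209.94540191]]
[([198.1, 244.0], 0.66), ([219.7, 209.8], 0.5), ([225.1, 217.9], 0.42)] [[198.67184467 242.82359384]]
```

Emit:
{"op": "jog_arm", "data": {
  "plan": [
    {"x":0.015,"y":0.002,"z":0.03,"wx":0,"wy":0.001,"wz":-0.002},
    {"x":0.025,"y":0.002,"z":0.06,"wx":0,"wy":0.001,"wz":-0.002},
    {"x":0.027,"y":0.002,"z":0.09,"wx":0,"wy":0.001,"wz":-0.002},
    {"x":0.027,"y":0.002,"z":0.11,"wx":0,"wy":0.001,"wz":-0.002},
    {"x":0.027,"y":0.002,"z":0.121,"wx":0,"wy":0.001,"wz":-0.002},
    {"x":0.027,"y":0.002,"z":0.121,"wx":0,"wy":0.001,"wz":-0.002},
    {"x":0.027,"y":0.002,"z":0.121,"wx":0,"wy":0.001,"wz":-0.002}
  ]
}}

```text
t: 34.42
eef_pos: [0.5464, 0.1188, 0.1692]
tool_rot: [-0.0, 0.723, 0.691, 0.0]
contact_force: [0.2, 0.3, -2.9]
gripper_width: 0.273
```

```bash
python3 tp.py -.001 .0005
```

```text
[0.5464 0.1188 0.1692] [ 0.2  0.3 -2.9] [-0.1   0.37 -0.27  1.88  0.12  0.9  -0.48] 34.42
tip-mouth mm [  0.2 -11.8  -6.4]
0 [-0.0061, -0.0044, 0.0047] [-0.0, -0.0004, 0.0003]
7 [0.0113, -0.0044, -0.0707] [-0.0, -0.0393, 0.0003]
14 [0.0378, -0.0044, -0.1434] [0.0, -0.0782, 0.0003]
21 [0.073, -0.0043, -0.2123] [0.0, -0.1171, 0.0003]
28 [0.1162, -0.0043, -0.2764] [0.0, -0.156, 0.0003]
35 [0.167, -0.0043, -0.3348] [0.0001, -0.1949, 0.0003]
42 [0.2245, -0.0042, -0.3865] [0.0001, -0.2338, 0.0002]
46 [0.2601, -0.0042, -0.4128] [0.0001, -0.256, 0.0002]
48 [0.2785, -0.0042, -0.425] [0.0001, -0.2671, 0.0002]
```

Emit:
{"op": "jog_arm", "data": {
  "plan": [
    {"x":0.002,"y":-0.004,"z":-0.033,"wx":0,"wy":-0.0195,"wz":0},
    {"x":0.011,"y":-0.004,"z":-0.071,"wx":0,"wy":-0.0393,"wz":0},
    {"x":0.024,"y":-0.004,"z":-0.108,"wx":0,"wy":-0.059,"wz":0},
    {"x":0.038,"y":-0.004,"z":-0.143,"wx":0,"wy":-0.0782,"wz":0},
    {"x":0.055,"y":-0.004,"z":-0.178,"wx":0,"wy":-0.098,"wz":0},
    {"x":0.073,"y":-0.004,"z":-0.212,"wx":0,"wy":-0.1171,"wz":0},
    {"x":0.094,"y":-0.004,"z":-0.245,"wx":0,"wy":-0.1365,"wz":0},
    {"x":0.116,"y":-0.004,"z":-0.276,"wx":0,"wy":-0.156,"wz":0},
    {"x":0.141,"y":-0.004,"z":-0.306,"wx":0,"wy":-0.1755,"wz":0},
    {"x":0.167,"y":-0.004,"z":-0.335,"wx":0,"wy":-0.1949,"wz":0},
    {"x":0.2245,"y":-0.004,"z":-0.3865,"wx":0,"wy":-0.2338,"wz":0},
    {"x":0.26,"y":-0.004,"z":-0.413,"wx":0,"wy":-0.256,"wz":0}
  ]
}}

```text
t: 35.42
eef_pos: [0.5481, 0.1733, 0.2526]
tool_rot: [0.271, 0.665, 0.636, -0.283]
contact_force: [0.5, 0.9, -2.2]
gripper_width: 0.269
```

Emit:
{"op": "jog_arm", "data": {
  "plan": [
    {"x":0,"y":0,"z":0,"wx":0,"wy":0,"wz":0},
    {"x":0,"y":0,"z":0,"wx":0,"wy":0,"wz":0},
    {"x":0,"y":0,"z":0,"wx":0,"wy":0,"wz":0},
    {"x":0,"y":0,"z":0,"wx":0,"wy":0,"wz":0}
  ]
}}

```text
t: 35.75
eef_pos: [0.5486, 0.1716, 0.2533]
tool_rot: [0.271, 0.666, 0.635, -0.282]
contact_force: [0.7, -0.1, -1.0]
gripper_width: 0.269
```

```bash
python3 tp.py -.001 .0005; python3 - <<'E'
from h import *
im=cams.read_camera("wrist");cv2.imwrite("pics/w16.png",im[:,:,::-1])
a=cv2.imread("pics/w11.png");print(np.abs(a[20:190,290:350].astype(int)-im[20:190,290:350,::-1]).mean(), im[20:190:30,300:350:20].tolist())
E
```

```text
[0.5486 0.1716 0.2533] [ 0.7 -0.1 -1. ] [-0.62  0.58 -0.14  1.57  0.6   1.64 -0.98] 35.75
tip-mouth mm [  0.2 -12.3  -6.2]
0 [0.1189, -0.0037, 0.4892] [0.0008, 0.2561, -0.0003]
7 [0.0766, -0.0035, 0.4244] [0.0007, 0.2172, -0.0003]
14 [0.0425, -0.0033, 0.355] [0.0007, 0.1783, -0.0004]
21 [0.0171, -0.0031, 0.2819] [0.0007, 0.1394, -0.0004]
28 [0.0009, -0.003, 0.2063] [0.0007, 0.1005, -0.0005]
35 [-0.0061, -0.0028, 0.1292] [0.0006, 0.0617, -0.0005]
42 [-0.0036, -0.0027, 0.0519] [0.0006, 0.0228, -0.0005]
46 [0.0021, -0.0026, 0.0081] [0.0006, 0.0005, -0.0005]
48 [0.006, -0.0026, -0.0137] [0.0006, -0.0106, -0.0006]
1.007843137254902 [[[197, 199, 201], [204, 207, 208], [199, 202, 203]], [[200, 203, 203], [206, 209, 210], [204, 207, 208]], [[202, 204, 205], [207, 208, 210], [202, 204, 206]], [[200, 203, 203], [204, 207, 207], [200, 201, 203]], [[198, 199, 201], [201, 202, 204], [197, 199, 200]], [[194, 195, 196], [196, 199, 199], [193, 195, 195]]]
```

Emit:
{"op": "jog_arm", "data": {
  "plan": [
    {"x":-0.1,"y":0,"z":-0.1,"wx":0,"wy":0,"wz":0},
    {"x":-0.216,"y":0,"z":-0.208,"wx":0,"wy":0,"wz":0},
    {"x":-0.216,"y":0,"z":-0.2,"wx":0,"wy":0.03,"wz":0},
    {"x":-0.21,"y":0,"z":-0.12,"wx":0,"wy":0.065,"wz":0},
    {"x":-0.2,"y":0,"z":-0.02,"wx":0,"wy":0.1,"wz":0},
    {"x":-0.19,"y":0,"z":0.07,"wx":0,"wy":0.138,"wz":0},
    {"x":-0.18,"y":0,"z":0.15,"wx":0,"wy":0.177,"wz":0},
    {"x":-0.15,"y":0,"z":0.22,"wx":0,"wy":0.216,"wz":0},
    {"x":-0.107,"y":0,"z":0.287,"wx":0,"wy":0.256,"wz":0},
    {"x":-0.107,"y":0,"z":0.287,"wx":0,"wy":0.256,"wz":0},
    {"x":-0.107,"y":0,"z":0.287,"wx":0,"wy":0.256,"wz":0}
  ]
}}

```text
t: 36.72
eef_pos: [0.5456, 0.1098, 0.2291]
tool_rot: [0.002, 0.727, 0.687, -0.0]
contact_force: [-0.3, 0.6, -1.6]
gripper_width: 0.268
```

Emit:
{"op": "jog_arm", "data": {
  "plan": [
    {"x":-0.15,"y":-0.03,"z":0,"wx":0,"wy":0,"wz":0.01},
    {"x":-0.3,"y":-0.06,"z":0,"wx":0,"wy":0,"wz":0.02},
    {"x":-0.5,"y":-0.1,"z":0,"wx":0,"wy":0,"wz":0.03},
    {"x":-0.7,"y":-0.14,"z":0,"wx":0,"wy":0,"wz":0.04},
    {"x":-0.9,"y":-0.18,"z":0,"wx":0,"wy":0,"wz":0.05},
    {"x":-1,"y":-0.2,"z":0,"wx":0,"wy":0,"wz":0.06},
    {"x":-1,"y":-0.2,"z":0,"wx":0,"wy":0,"wz":0.06}
  ]
}}

```text
t: 37.3
eef_pos: [0.493, -0.093, 0.2303]
tool_rot: [0.003, 0.791, 0.612, -0.001]
contact_force: [-0.5, 0.3, -0.9]
gripper_width: 0.27
```

Emit:
{"op": "jog_arm", "data": {
  "plan": [
    {"x":-0.15,"y":-0.03,"z":0,"wx":0,"wy":0,"wz":0},
    {"x":-0.3,"y":-0.06,"z":0,"wx":0,"wy":0,"wz":0},
    {"x":-0.5,"y":-0.1,"z":0,"wx":0,"wy":0,"wz":0},
    {"x":-0.7,"y":-0.14,"z":0,"wx":0,"wy":0,"wz":0},
    {"x":-0.9,"y":-0.18,"z":0,"wx":0,"wy":0,"wz":0},
    {"x":-0.95,"y":-0.19,"z":0.2,"wx":0,"wy":0,"wz":0},
    {"x":-0.95,"y":-0.19,"z":0.3,"wx":0,"wy":0,"wz":0},
    {"x":-0.95,"y":-0.19,"z":0.4,"wx":0,"wy":0,"wz":0},
    {"x":-0.95,"y":-0.19,"z":0.4,"wx":0,"wy":0,"wz":0},
    {"x":-0.95,"y":-0.19,"z":0.4,"wx":0,"wy":0,"wz":0}
  ]
}}

```text
t: 38.13
eef_pos: [0.4094, -0.2667, 0.1514]
tool_rot: [0.002, 0.79, 0.613, -0.002]
contact_force: [0.5, -1.0, -0.4]
gripper_width: 0.271
```

```bash
python3 - <<'E'
from seg import *
print(goto([.409,-.273,.0288],down(np.radians(76.4))));look("w17",(("tip_a",.008),("grip_a",.048)))
E
```

```text
([-0.0274, 0.0051, 0.613], [0.0005, 0.0018, -0.0042])
[ 0.4094 -0.2667  0.1514] [[0.248, 0.969, 0.0], [0.969, -0.248, -0.006], [-0.006, 0.002, -1.0]] 38.18
tip_a [459.  45.] 0.88 [ 0.5539 -0.1771  0.008 ]
tip_a [546.  51.] 0.84 [ 0.625 -0.2    0.008]
grip_a [516. 191.] 0.72 [ 0.5702 -0.3011  0.048 ]
grip_a [605. 194.] 0.68 [ 0.643  -0.3232  0.048 ]
grip_a [318. 280.] 0.57 [ 0.3887 -0.3429  0.048 ]
handle [320. 302.] ctr [ 384.8 -366.8] size [ 46.7 116.8] axis 76.6
handle [609. 224.] ctr [ 639.5 -348.7] size [30.6 88.7] axis 98.2
handle [522. 219.] ctr [ 569.4 -326.6] size [26.6 87. ] axis 97.6
```

Emit:
{"op": "jog_arm", "data": {
  "plan": [
    {"x":-0.028,"y":0.005,"z":0.15,"wx":0,"wy":0.002,"wz":-0.004},
    {"x":-0.028,"y":0.005,"z":0.3,"wx":0,"wy":0.002,"wz":-0.004},
    {"x":-0.028,"y":0.005,"z":0.42,"wx":0,"wy":0.002,"wz":-0.004},
    {"x":-0.028,"y":0.005,"z":0.52,"wx":0,"wy":0.002,"wz":-0.004},
    {"x":-0.028,"y":0.005,"z":0.58,"wx":0,"wy":0.002,"wz":-0.004},
    {"x":-0.028,"y":0.005,"z":0.615,"wx":0,"wy":0.002,"wz":-0.004},
    {"x":-0.028,"y":0.005,"z":0.615,"wx":0,"wy":0.002,"wz":-0.004},
    {"x":-0.028,"y":0.005,"z":0.615,"wx":0,"wy":0.002,"wz":-0.004}
  ]
}}

```text
t: 38.95
eef_pos: [0.4115, -0.2747, 0.0309]
tool_rot: [0.003, 0.786, 0.618, 0.002]
contact_force: [-0.1, -0.1, -1.6]
gripper_width: 0.273
```

Emit:
{"op": "jog_arm", "data": {
  "hand": 0.0,
  "plan": [
    {"x":0,"y":0,"z":0,"wx":0,"wy":0,"wz":0},
    {"x":0,"y":0,"z":0,"wx":0,"wy":0,"wz":0},
    {"x":0,"y":0,"z":0,"wx":0,"wy":0,"wz":0},
    {"x":0,"y":0,"z":0,"wx":0,"wy":0,"wz":0},
    {"x":0,"y":0,"z":0,"wx":0,"wy":0,"wz":0}
  ]
}}

```text
t: 39.37
eef_pos: [0.4117, -0.2748, 0.0314]
tool_rot: [0.003, 0.786, 0.618, 0.002]
contact_force: [0.1, 1.3, -0.2]
gripper_width: 0.5
```

Emit:
{"op": "jog_arm", "data": {
  "plan": [
    {"x":0,"y":0,"z":-0.2,"wx":0,"wy":0,"wz":0},
    {"x":0,"y":0,"z":-0.4,"wx":0,"wy":0,"wz":0},
    {"x":0,"y":0,"z":-0.6,"wx":0,"wy":0,"wz":0},
    {"x":0,"y":0.2,"z":-0.6,"wx":0,"wy":0,"wz":-0.03},
    {"x":0,"y":0.4,"z":-0.6,"wx":0,"wy":0,"wz":-0.06},
    {"x":0,"y":0.6,"z":-0.6,"wx":0,"wy":0,"wz":-0.09},
    {"x":0,"y":0.8,"z":-0.6,"wx":0,"wy":0,"wz":-0.12},
    {"x":0,"y":0.95,"z":-0.6,"wx":0,"wy":0,"wz":-0.122},
    {"x":0,"y":0.95,"z":-0.6,"wx":0,"wy":0,"wz":-0.122},
    {"x":0,"y":0.95,"z":-0.6,"wx":0,"wy":0,"wz":-0.122}
  ]
}}

```text
t: 40.2
eef_pos: [0.5965, -0.3191, 0.1521]
tool_rot: [0.003, 0.654, 0.757, 0.002]
contact_force: [-0.3, 0.3, -0.8]
gripper_width: 0.5
```

```bash
python3 - <<'E'
from seg import *
print(goto([.639,-.3235,.08],down(np.radians(98.3))));look("w18",(("tip_a",.008),("grip_a",.048)))
E
```

```text
([-0.0517, 0.2046, 0.3623], [0.0022, 0.001, 0.0002])
[ 0.5965 -0.3191  0.1521] [[-0.145, 0.989, 0.007], [0.989, 0.145, -0.002], [-0.003, 0.007, -1.0]] 40.25
tip_a [372.  59.] 0.96 [ 0.6255 -0.2011  0.008 ]
tip_a [290.  13.] 0.78 [ 0.552  -0.1775  0.008 ]
grip_a [291. 171.] 0.98 [ 0.5701 -0.2997  0.048 ]
grip_a [373. 212.] 0.73 [ 0.6446 -0.325   0.048 ]
grip_a [ 88. 111.] 0.59 [ 0.4102 -0.2752  0.048 ]
handle [367. 238.] ctr [ 644.7 -350.2] size [23.5 82.7] axis 98.4
handle [290. 205.] ctr [ 573.9 -328.5] size [22.8 82. ] axis 97.4
handle [ 85. 145.] ctr [ 411.  -302.5] size [28.8 84.4] axis 77.5
```

Emit:
{"op": "jog_arm", "data": {
  "plan": [
    {"x":-0.02,"y":0.1,"z":0.05,"wx":0.002,"wy":0,"wz":0},
    {"x":-0.053,"y":0.22,"z":0.15,"wx":0.002,"wy":0.001,"wz":0},
    {"x":-0.053,"y":0.22,"z":0.25,"wx":0.002,"wy":0.001,"wz":0},
    {"x":-0.053,"y":0.22,"z":0.35,"wx":0.002,"wy":0.001,"wz":0},
    {"x":-0.053,"y":0.22,"z":0.35,"wx":0.002,"wy":0.001,"wz":0},
    {"x":-0.053,"y":0.22,"z":0.35,"wx":0.002,"wy":0.001,"wz":0}
  ]
}}

```text
t: 40.85
eef_pos: [0.6376, -0.3237, 0.0822]
tool_rot: [-0.002, 0.655, 0.756, -0.001]
contact_force: [-0.5, 0.3, 0.3]
gripper_width: 0.498
```

```bash
python3 - <<'E'
from seg import *
print(goto([.642,-.3235,.029],down(np.radians(98.2))));look("w19",(("tip_a",.008),("grip_a",.048)))
E
```

```text
([-0.0026, 0.0227, 0.2659], [-0.0011, -0.0004, 0.0])
[ 0.6376 -0.3237  0.0822] [[-0.143, 0.99, -0.004], [0.99, 0.143, 0.001], [0.001, -0.003, -1.0]] 40.9
tip_a [332.  24.] 0.76 [ 0.627  -0.1998  0.008 ]
tip_a [325. 112.] 0.69 [ 0.6311 -0.2529  0.008 ]
grip_a [327. 235.] 0.68 [ 0.6425 -0.3256  0.048 ]
grip_a [213. 183.] 0.56 [ 0.5701 -0.302   0.048 ]
handle [327. 271.] ctr [ 645.8 -350.1] size [22.7 84.8] axis 98.3
handle [216. 223.] ctr [ 576.2 -327.7] size [24.8 83.1] axis 97.6
```

Emit:
{"op": "jog_arm", "data": {
  "plan": [
    {"x":0,"y":0.023,"z":0.08,"wx":-0.001,"wy":0,"wz":0},
    {"x":0,"y":0.023,"z":0.16,"wx":-0.001,"wy":0,"wz":0},
    {"x":0,"y":0.023,"z":0.23,"wx":-0.001,"wy":0,"wz":0},
    {"x":0,"y":0.023,"z":0.27,"wx":-0.001,"wy":0,"wz":0},
    {"x":0,"y":0.023,"z":0.275,"wx":-0.001,"wy":0,"wz":0},
    {"x":0,"y":0.023,"z":0.275,"wx":-0.001,"wy":0,"wz":0}
  ]
}}

```text
t: 41.5
eef_pos: [0.6442, -0.3238, 0.0291]
tool_rot: [0.002, 0.655, 0.756, 0.001]
contact_force: [0.2, -0.3, 0.1]
gripper_width: 0.503
```

Emit:
{"op": "jog_arm", "data": {
  "hand": -1,
  "grip_force": 60,
  "plan": [
    {"x":0,"y":0,"z":0,"wx":0,"wy":0,"wz":0},
    {"x":0,"y":0,"z":0,"wx":0,"wy":0,"wz":0},
    {"x":0,"y":0,"z":0,"wx":0,"wy":0,"wz":0},
    {"x":0,"y":0,"z":0,"wx":0,"wy":0,"wz":0},
    {"x":0,"y":0,"z":0,"wx":0,"wy":0,"wz":0},
    {"x":0,"y":0,"z":0,"wx":0,"wy":0,"wz":0},
    {"x":0,"y":0,"z":0,"wx":0,"wy":0,"wz":0}
  ]
}}

```text
t: 42.08
eef_pos: [0.6446, -0.3243, 0.03]
tool_rot: [0.002, 0.655, 0.756, 0.001]
contact_force: [0.5, -1.4, 4.6]
gripper_width: 0.27
```

Emit:
{"op": "jog_arm", "data": {
  "plan": [
    {"x":0,"y":0,"z":-0.05,"wx":0,"wy":0,"wz":0},
    {"x":0,"y":0,"z":-0.15,"wx":0,"wy":0,"wz":0},
    {"x":0,"y":0,"z":-0.3,"wx":0,"wy":0,"wz":0},
    {"x":0,"y":0,"z":-0.45,"wx":0,"wy":0,"wz":0},
    {"x":0,"y":0,"z":-0.6,"wx":0,"wy":0,"wz":0},
    {"x":0,"y":0,"z":-0.75,"wx":0,"wy":0,"wz":0},
    {"x":0,"y":0,"z":-0.9,"wx":0,"wy":0,"wz":0},
    {"x":0,"y":0,"z":-1,"wx":0,"wy":0,"wz":0},
    {"x":0,"y":0,"z":-1,"wx":0,"wy":0,"wz":0}
  ]
}}

```text
t: 42.83
eef_pos: [0.6459, -0.3248, 0.2362]
tool_rot: [0.006, 0.655, 0.756, 0.003]
contact_force: [1.2, -0.8, -0.5]
gripper_width: 0.273
```

```bash
python3 held.py w20; python3 - <<'E'
from h import *
P,R=pour(0);print(goto(P+[0,0,.06],R))
E
```

```text
[ 0.6459 -0.3248  0.2362] [[-0.143, 0.99, 0.013], [0.99, 0.143, -0.004], [-0.006, 0.012, -1.0]]
285 [93, 88, 90, 92, 86, 81, 97, 133, 139, 138, 138, 138, 138, 151, 166, 167, 160, 136, 135, 134]
345 [102, 103, 102, 100, 81, 91, 101, 133, 138, 137, 137, 137, 137, 150, 152, 151, 139, 133, 135, 133]
0.0266 0.0123 [[274.7, 218.7], [364.5, 218.7]]
0.024 0.0123 [[275.0, 224.0], [364.2, 224.0]]
0.024 0.0167 [[273.6, 227.7], [365.6, 227.7]]
0.0266 0.0167 [[273.3, 222.3], [365.9, 222.3]]
([2.2532, -0.1773, 0.0097], [0.003, 0.0011, 0.0606])
```

View pics/w20.png

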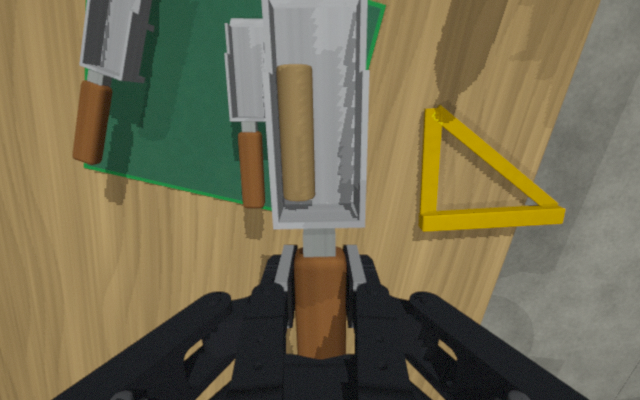

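Emit:
{"op": "jog_arm", "data": {
  "plan": [
    {"x":0.05,"y":0,"z":0,"wx":0,"wy":0,"wz":0},
    {"x":0.14,"y":-0.01,"z":0,"wx":0,"wy":0,"wz":0},
    {"x":0.24,"y":-0.02,"z":0,"wx":0,"wy":0,"wz":0},
    {"x":0.34,"y":-0.03,"z":0,"wx":0,"wy":0,"wz":0},
    {"x":0.45,"y":-0.04,"z":0,"wx":0,"wy":0,"wz":0},
    {"x":0.56,"y":-0.05,"z":0,"wx":0,"wy":0,"wz":0},
    {"x":0.67,"y":-0.06,"z":0,"wx":0,"wy":0,"wz":0},
    {"x":0.78,"y":-0.07,"z":0,"wx":0,"wy":0,"wz":0},
    {"x":0.88,"y":-0.08,"z":0,"wx":0,"wy":0,"wz":0},
    {"x":0.96,"y":-0.08,"z":0,"wx":0,"wy":0,"wz":0},
    {"x":1,"y":-0.08,"z":0,"wx":0,"wy":0,"wz":0}
  ]
}}

```text
t: 43.8
eef_pos: [0.5988, -0.1246, 0.23]
tool_rot: [0.002, 0.653, 0.757, 0.001]
contact_force: [-0.1, 0.6, -1.8]
gripper_width: 0.273
```

Emit:
{"op": "jog_arm", "data": {
  "plan": [
    {"x":0.05,"y":0,"z":0,"wx":0,"wy":0,"wz":0.006},
    {"x":0.14,"y":-0.01,"z":0,"wx":0,"wy":0,"wz":0.012},
    {"x":0.24,"y":-0.02,"z":0,"wx":0,"wy":0,"wz":0.018},
    {"x":0.34,"y":-0.03,"z":0,"wx":0,"wy":0,"wz":0.024},
    {"x":0.45,"y":-0.04,"z":0,"wx":0,"wy":0,"wz":0.03},
    {"x":0.56,"y":-0.05,"z":0,"wx":0,"wy":0,"wz":0.036},
    {"x":0.67,"y":-0.06,"z":0,"wx":0,"wy":0,"wz":0.045},
    {"x":0.78,"y":-0.07,"z":0,"wx":0,"wy":0,"wz":0.055},
    {"x":0.88,"y":-0.08,"z":0,"wx":0,"wy":0,"wz":0.06},
    {"x":0.96,"y":-0.08,"z":0,"wx":0,"wy":0,"wz":0.06},
    {"x":1,"y":-0.08,"z":0,"wx":0,"wy":0,"wz":0.06}
  ]
}}

```text
t: 44.72
eef_pos: [0.5522, 0.0735, 0.2284]
tool_rot: [0.001, 0.721, 0.693, 0.001]
contact_force: [0.6, 0.3, -1.2]
gripper_width: 0.271
```

```bash
python3 - <<'E'
from seg import *
off=(0,-.0007)
p,R=pose();P,Rr=pour(0,off=off);print(p,monitor.get_obs()["t"],goto(P+[0,0,.025],Rr))
im=cams.read_camera("side");ks=cams.get_calibration("side");cv2.imwrite("pics/s5.png",im[:,:,::-1])
tip=p+R.apply([.126+off[0],0,.0213-off[1]]);print("tip exp",tip,proj(ks,tip),proj(ks,M))
for t in ("tip_a",): print([(np.round(d["location"],1).tolist(),round(d["confidence"],2)) for d in finder.place_of("side",t)])
im=cams.read_camera("top");print([(np.round(d["location"],1).tolist(),round(d["confidence"],2)) for d in finder.place_of("top","hopper_mouth")])
E
```

```text
[0.55216085 0.07345191 0.22837422] 44.7167 ([0.2146, -0.0423, 0.1692], [0.001, 0.0001, 0.0028])
tip exp [0.55706289 0.19935053 0.20633994] [[289.64427899 105.36896388]] [[284.94290031 108.90661721]]
[([323.9, 282.2], 0.76), ([273.1, 280.6], 0.69), ([289.7, 106.0], 0.65), ([343.5, 320.5], 0.18)]
[([213.0, 207.5], 0.8), ([207.1, 295.5], 0.56), ([417.2, 256.5], 0.49)]
```

Tip agrees. Hover, then lower.

Emit:
{"op": "jog_arm", "data": {
  "plan": [
    {"x":0.07,"y":-0.015,"z":0.0,"wx":0.001,"wy":0,"wz":0.0028},
    {"x":0.14,"y":-0.03,"z":0.05,"wx":0.001,"wy":0,"wz":0.0028},
    {"x":0.2,"y":-0.043,"z":0.1,"wx":0.001,"wy":0,"wz":0.0028},
    {"x":0.22,"y":-0.043,"z":0.15,"wx":0.001,"wy":0,"wz":0.0028},
    {"x":0.22,"y":-0.043,"z":0.17,"wx":0.001,"wy":0,"wz":0.0028},
    {"x":0.22,"y":-0.043,"z":0.17,"wx":0.001,"wy":0,"wz":0.0028},
    {"x":0.22,"y":-0.043,"z":0.17,"wx":0.001,"wy":0,"wz":0.0028}
  ]
}}

```text
t: 45.5
eef_pos: [0.5472, 0.1122, 0.1947]
tool_rot: [0.001, 0.726, 0.688, -0.001]
contact_force: [0.0, -0.5, -1.7]
gripper_width: 0.269
```

```bash
python3 tp.py 0 -.0007 | head -4
```

```text
[0.5472 0.1122 0.1947] [ 0.  -0.5 -1.7] [-0.19  0.33 -0.15  1.87  0.06  0.95 -0.43] 45.5
tip-mouth mm [  1.9 -17.6  17.4]
0 [0.0222, -0.0102, 0.1258] [0.0004, 0.0008, -0.0019]
7 [0.0401, -0.0102, 0.0498] [0.0003, -0.0381, -0.0019]
```

Emit:
{"op": "jog_arm", "data": {
  "plan": [
    {"x":0.015,"y":-0.01,"z":0.03,"wx":0,"wy":0.001,"wz":-0.002},
    {"x":0.025,"y":-0.01,"z":0.06,"wx":0,"wy":0.001,"wz":-0.002},
    {"x":0.025,"y":-0.01,"z":0.09,"wx":0,"wy":0.001,"wz":-0.002},
    {"x":0.025,"y":-0.01,"z":0.115,"wx":0,"wy":0.001,"wz":-0.002},
    {"x":0.025,"y":-0.01,"z":0.128,"wx":0,"wy":0.001,"wz":-0.002},
    {"x":0.025,"y":-0.01,"z":0.128,"wx":0,"wy":0.001,"wz":-0.002},
    {"x":0.025,"y":-0.01,"z":0.128,"wx":0,"wy":0.001,"wz":-0.002}
  ]
}}

```text
t: 46.08
eef_pos: [0.5455, 0.1172, 0.1689]
tool_rot: [0.0, 0.723, 0.69, 0.0]
contact_force: [-0.9, 0.1, -1.0]
gripper_width: 0.268
```

```bash
python3 tp.py 0 -.0007
```

```text
[0.5455 0.1172 0.1689] [-0.9  0.1 -1. ] [-0.2   0.36 -0.16  1.89  0.07  0.89 -0.43] 46.08
tip-mouth mm [ -0.6 -12.4  -8. ]
0 [-0.0027, -0.0002, -0.0028] [0.0003, -0.0001, 0.0001]
7 [0.0154, -0.0001, -0.0788] [0.0003, -0.039, 0.0001]
14 [0.0427, -0.0, -0.152] [0.0003, -0.0779, 0.0001]
21 [0.0786, 0.0, -0.2213] [0.0003, -0.1168, 0.0001]
28 [0.1228, 0.0001, -0.2857] [0.0003, -0.1557, 0.0]
35 [0.1744, 0.0002, -0.3442] [0.0003, -0.1946, 0.0]
42 [0.2329, 0.0003, -0.396] [0.0003, -0.2335, -0.0]
46 [0.269, 0.0003, -0.4223] [0.0003, -0.2557, -0.0]
48 [0.2877, 0.0003, -0.4345] [0.0003, -0.2668, -0.0]
```

Emit:
{"op": "jog_arm", "data": {
  "plan": [
    {"x":0.005,"y":0,"z":-0.04,"wx":0,"wy":-0.0195,"wz":0},
    {"x":0.015,"y":0,"z":-0.079,"wx":0,"wy":-0.039,"wz":0},
    {"x":0.028,"y":0,"z":-0.116,"wx":0,"wy":-0.0585,"wz":0},
    {"x":0.043,"y":0,"z":-0.152,"wx":0,"wy":-0.078,"wz":0},
    {"x":0.06,"y":0,"z":-0.187,"wx":0,"wy":-0.0975,"wz":0},
    {"x":0.079,"y":0,"z":-0.221,"wx":0,"wy":-0.117,"wz":0},
    {"x":0.1,"y":0,"z":-0.254,"wx":0,"wy":-0.136,"wz":0},
    {"x":0.123,"y":0,"z":-0.286,"wx":0,"wy":-0.156,"wz":0},
    {"x":0.148,"y":0,"z":-0.316,"wx":0,"wy":-0.175,"wz":0},
    {"x":0.174,"y":0,"z":-0.344,"wx":0,"wy":-0.1946,"wz":0},
    {"x":0.233,"y":0,"z":-0.396,"wx":0,"wy":-0.2335,"wz":0},
    {"x":0.269,"y":0,"z":-0.422,"wx":0,"wy":-0.2557,"wz":0}
  ]
}}

```text
t: 47.08
eef_pos: [0.548, 0.1737, 0.2541]
tool_rot: [0.272, 0.665, 0.636, -0.283]
contact_force: [-0.4, 1.5, -2.6]
gripper_width: 0.271
```

Emit:
{"op": "jog_arm", "data": {
  "plan": [
    {"x":0,"y":0,"z":0,"wx":0,"wy":0,"wz":0},
    {"x":0,"y":0,"z":0,"wx":0,"wy":0,"wz":0},
    {"x":0,"y":0,"z":0,"wx":0,"wy":0,"wz":0},
    {"x":0,"y":0,"z":0,"wx":0,"wy":0,"wz":0}
  ]
}}

```text
t: 47.42
eef_pos: [0.5484, 0.1718, 0.2547]
tool_rot: [0.271, 0.666, 0.635, -0.282]
contact_force: [0.2, -0.7, -1.4]
gripper_width: 0.268
```

```bash
python3 tp.py 0 -.0007|head -3; python3 - <<'E'
from h import *
im=cams.read_camera("wrist");cv2.imwrite("pics/w21.png",im[:,:,::-1])
a=cv2.imread("pics/w11.png");print(np.abs(a[20:190,285:355].astype(int)-im[20:190,285:355,::-1]).mean(), im[20:190,285:355].reshape(-1,3).min(0))
E
```

```text
[0.5484 0.1718 0.2547] [ 0.2 -0.7 -1.4] [-0.7   0.57 -0.03  1.58  0.56  1.61 -0.94] 47.42
tip-mouth mm [  0.2 -12.2  -6.3]
0 [0.1155, -0.0034, 0.4947] [0.001, 0.2561, -0.0005]
2.3659943977591036 [80 80 81]
```

Emit:
{"op": "jog_arm", "data": {
  "plan": [
    {"x":-0.1,"y":0,"z":-0.1,"wx":0,"wy":0,"wz":0},
    {"x":-0.216,"y":0,"z":-0.208,"wx":0,"wy":0,"wz":0},
    {"x":-0.216,"y":0,"z":-0.2,"wx":0,"wy":0.03,"wz":0},
    {"x":-0.21,"y":0,"z":-0.12,"wx":0,"wy":0.065,"wz":0},
    {"x":-0.2,"y":0,"z":-0.02,"wx":0,"wy":0.1,"wz":0},
    {"x":-0.19,"y":0,"z":0.07,"wx":0,"wy":0.138,"wz":0},
    {"x":-0.18,"y":0,"z":0.15,"wx":0,"wy":0.177,"wz":0},
    {"x":-0.15,"y":0,"z":0.22,"wx":0,"wy":0.216,"wz":0},
    {"x":-0.107,"y":0,"z":0.287,"wx":0,"wy":0.256,"wz":0},
    {"x":-0.107,"y":0,"z":0.287,"wx":0,"wy":0.256,"wz":0},
    {"x":-0.107,"y":0,"z":0.287,"wx":0,"wy":0.256,"wz":0}
  ]
}}

```text
t: 48.38
eef_pos: [0.5454, 0.1101, 0.2306]
tool_rot: [0.002, 0.727, 0.687, 0.0]
contact_force: [0.2, 0.2, -1.3]
gripper_width: 0.267
```

Emit:
{"op": "jog_arm", "data": {
  "plan": [
    {"x":-0.15,"y":0.04,"z":0,"wx":0,"wy":0,"wz":-0.01},
    {"x":-0.3,"y":0.09,"z":0,"wx":0,"wy":0,"wz":-0.02},
    {"x":-0.5,"y":0.15,"z":0,"wx":0,"wy":0,"wz":-0.03},
    {"x":-0.7,"y":0.21,"z":0,"wx":0,"wy":0,"wz":-0.04},
    {"x":-0.9,"y":0.27,"z":0,"wx":0,"wy":0,"wz":-0.05},
    {"x":-1,"y":0.3,"z":0,"wx":0,"wy":0,"wz":-0.06},
    {"x":-1,"y":0.3,"z":0,"wx":0,"wy":0,"wz":-0.06}
  ]
}}

```text
t: 48.97
eef_pos: [0.5947, -0.0998, 0.232]
tool_rot: [0.004, 0.661, 0.75, -0.002]
contact_force: [0.6, -0.5, -1.3]
gripper_width: 0.269
```

Emit:
{"op": "jog_arm", "data": {
  "plan": [
    {"x":-0.15,"y":0.01,"z":0,"wx":0,"wy":0,"wz":0},
    {"x":-0.3,"y":0.02,"z":0,"wx":0,"wy":0,"wz":0},
    {"x":-0.5,"y":0.03,"z":0,"wx":0,"wy":0,"wz":0},
    {"x":-0.7,"y":0.04,"z":0,"wx":0,"wy":0,"wz":0},
    {"x":-0.9,"y":0.06,"z":0,"wx":0,"wy":0,"wz":0},
    {"x":-1,"y":0.07,"z":0.1,"wx":0,"wy":0,"wz":0},
    {"x":-1,"y":0.07,"z":0.2,"wx":0,"wy":0,"wz":0},
    {"x":-1,"y":0.07,"z":0.3,"wx":0,"wy":0,"wz":0},
    {"x":-1,"y":0.07,"z":0.3,"wx":0,"wy":0,"wz":0}
  ]
}}

```text
t: 49.72
eef_pos: [0.6321, -0.2946, 0.1692]
tool_rot: [0.0, 0.661, 0.751, -0.003]
contact_force: [-0.7, 1.5, -2.5]
gripper_width: 0.274
```

```bash
python3 - <<'E'
from seg import *
print(goto([.6446,-.3143,.030],down(np.radians(98.2))));look("w22",(("tip_a",.008),("grip_a",.048)))
E
```

```text
([-0.1028, 0.0523, 0.6964], [-0.0013, 0.0013, -0.0051])
[ 0.6321 -0.2946  0.1692] [[-0.127, 0.992, -0.004], [0.992, 0.127, -0.005], [-0.004, -0.004, -1.0]] 49.77
tip_a [247.  45.] 0.67 [ 0.5508 -0.1783  0.008 ]
grip_a [323. 278.] 0.9 [ 0.6463 -0.3819  0.048 ]
grip_a [248. 189.] 0.73 [ 0.5672 -0.3001  0.048 ]
grip_a [ 66. 139.] 0.59 [ 0.4104 -0.2754  0.048 ]
handle [320. 301.] ctr [ 646.4 -408.9] size [ 49.7 127.7] axis 98.6
handle [252. 220.] ctr [ 575.3 -328. ] size [24.1 83.8] axis 98.0
handle [ 64. 169.] ctr [ 411.7 -301.9] size [29.7 86.2] axis 77.4
```

Emit:
{"op": "jog_arm", "data": {
  "plan": [
    {"x":-0.05,"y":0.05,"z":0.12,"wx":-0.001,"wy":0.001,"wz":-0.005},
    {"x":-0.1,"y":0.05,"z":0.28,"wx":-0.001,"wy":0.001,"wz":-0.005},
    {"x":-0.1,"y":0.05,"z":0.43,"wx":-0.001,"wy":0.001,"wz":-0.005},
    {"x":-0.1,"y":0.05,"z":0.55,"wx":-0.001,"wy":0.001,"wz":-0.005},
    {"x":-0.1,"y":0.05,"z":0.64,"wx":-0.001,"wy":0.001,"wz":-0.005},
    {"x":-0.1,"y":0.05,"z":0.7,"wx":-0.001,"wy":0.001,"wz":-0.005},
    {"x":-0.1,"y":0.05,"z":0.705,"wx":-0.001,"wy":0.001,"wz":-0.005},
    {"x":-0.1,"y":0.05,"z":0.705,"wx":-0.001,"wy":0.001,"wz":-0.005}
  ]
}}

```text
t: 50.53
eef_pos: [0.6491, -0.3151, 0.0352]
tool_rot: [0.005, 0.654, 0.756, 0.001]
contact_force: [-0.5, -0.3, -1.2]
gripper_width: 0.269
```

Emit:
{"op": "jog_arm", "data": {
  "hand": 0.0,
  "plan": [
    {"x":0,"y":0,"z":0,"wx":0,"wy":0,"wz":0},
    {"x":0,"y":0,"z":0,"wx":0,"wy":0,"wz":0},
    {"x":0,"y":0,"z":0,"wx":0,"wy":0,"wz":0},
    {"x":0,"y":0,"z":0,"wx":0,"wy":0,"wz":0},
    {"x":0,"y":0,"z":0,"wx":0,"wy":0,"wz":0}
  ]
}}

```text
t: 50.95
eef_pos: [0.6495, -0.3153, 0.036]
tool_rot: [0.005, 0.654, 0.756, 0.001]
contact_force: [0.4, 0.7, 0.7]
gripper_width: 0.498
```

Emit:
{"op": "jog_arm", "data": {
  "plan": [
    {"x":0,"y":0,"z":-0.2,"wx":0,"wy":0,"wz":0},
    {"x":0,"y":0,"z":-0.4,"wx":0,"wy":0,"wz":0},
    {"x":0,"y":0,"z":-0.6,"wx":0,"wy":0,"wz":0},
    {"x":-0.2,"y":0,"z":-0.8,"wx":0,"wy":0,"wz":0},
    {"x":-0.4,"y":-0.2,"z":-0.95,"wx":0,"wy":0,"wz":0},
    {"x":-0.6,"y":-0.4,"z":-0.95,"wx":0,"wy":0,"wz":0},
    {"x":-0.6,"y":-0.5,"z":-0.95,"wx":0,"wy":0,"wz":0},
    {"x":-0.6,"y":-0.5,"z":-0.95,"wx":0,"wy":0,"wz":0},
    {"x":-0.6,"y":-0.5,"z":-0.95,"wx":0,"wy":0,"wz":0}
  ]
}}

```text
t: 51.7
eef_pos: [0.5599, -0.4547, 0.2277]
tool_rot: [0.006, 0.658, 0.753, -0.001]
contact_force: [-1.0, -1.4, 1.0]
gripper_width: 0.5
```

```bash
python3 - <<'E'
from seg import *
im,k=look("w23",(("tip_a",.008),("grip_a",.048)))
t=cams.read_camera("top")[:,:,::-1];s=cams.read_camera("side")[:,:,::-1]
cv2.imwrite("pics/fin.png",np.vstack([cv2.resize(t[80:340,130:480],(400,297)),cv2.resize(s[60:380,150:470],(400,303))]))
kt=cams.get_calibration("top");fp=lambda c,n:[(np.round(d["location"],1).tolist(),round(d["confidence"],2)) for d in finder.place_of(c,n)]
cams.read_camera("top")
for n in ("lever_knob","hopper_mouth","glue","tape","pin_a1"): print(n,fp("top",n))
E
```

```text
[ 0.5599 -0.4547  0.2277] [[-0.133, 0.991, 0.008], [0.991, 0.133, -0.01], [-0.011, 0.007, -1.0]] 51.75
tip_a [434.  46.] 0.18 [ 0.6647 -0.3075  0.008 ]
grip_a [353.  15.] 0.56 [ 0.5709 -0.3001  0.048 ]
grip_a [433.  49.] 0.56 [ 0.6517 -0.3172  0.048 ]
handle [430.  77.] ctr [ 652.4 -345.2] size [24.8 82.2] axis 100.4
handle [351.  48.] ctr [ 573.  -330.8] size [22.9 81.3] axis 97.7
handle [165.  19.] ctr [ 403.3 -326.9] size [24.1 37.3] axis 77.7
lever_knob [([199.1, 242.2], 0.62)]
hopper_mouth [([206.5, 297.7], 0.76), ([214.4, 209.3], 0.74), ([299.8, 259.1], 0.58)]
glue [([332.7, 133.8], 0.63), ([227.8, 217.2], 0.47)]
tape [([297.0, 136.1], 0.96), ([215.3, 216.8], 0.55)]
pin_a1 [([220.0, 211.4], 0.61)]
```

View pics/fin.png

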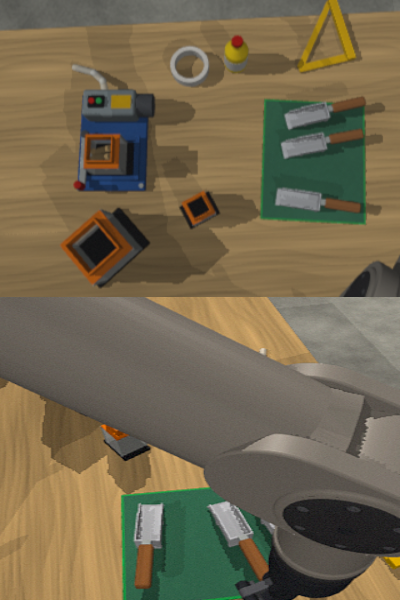

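```bash
python3 - <<'E'
from h import *
t=cams.read_camera("top")[:,:,::-1]
cv2.imwrite("pics/z.png",np.hstack([cv2.resize(t[180:260,180:260],(400,400),interpolation=2),cv2.resize(t[160:280,360:480],(400,400),interpolation=2)]))
E
```

```text
(no output)
```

View pics/z.png

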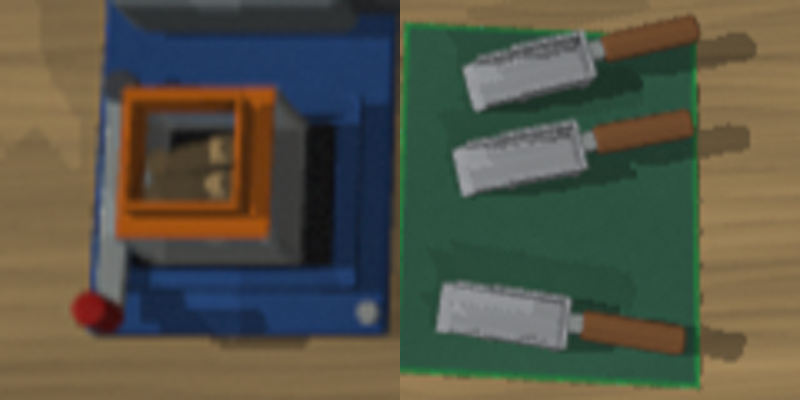

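The last top view shows the pins lying low in the locked hopper, the lever shut, and three empty, level scoops on the mat.

```bash
python3 -c "
from station import bot
print(bot.hand_in())"
```

```text
the job is handed in; nothing more can be done
None
```

The feeder is ready and the job is handed in, at about 52 s of the 210 s allowed. No verdict came back, so this rests on my own checks.

**What I did:**
- I set the mid-size hopper in the pocket and pushed the lever against its stop.
- I poured the three scoops, which held 2, 2 and 1 pins. Each was tipped to about 46° with its lip inside the hopper's mouth, then stood back on the mat.

**Last checks:**
- **Lever and hopper:** in the top view, the lever's grip was within about a pixel of where it should be when shut. The hopper's mouth was within 1–2 pixels of its seated position.
- **Pins:** pins lie low in the hopper, though I couldn't count all five through the mouth. All three troughs are empty, and no pins show on the bench or mat.
- **Scoops:** all three look level, with the middle of each trough over the mat.
- **Bystanders:** the glue bottle stayed within a pixel of its first position. The finder put the tape roll about 3 pixels (roughly 7 mm) off; I never went near it, so I take that as finder noise.

**What disagreed:**
- The middle scoop, already empty, was knocked about 4 cm aside partway through. It still stood on the mat, so I left it there.
- The arm tended to stop 2–6 mm short of the commanded position. I corrected for this before each fit, and the last scoop was released a few millimetres above the mat.

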